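# Erect the knock-down form and hold its end block tight

### The arm

A 7-joint arm with a two-finger parallel gripper is mounted at the origin on a cart in front of the work surface, level with it; the furniture and walls round the work are solid. World frame = base frame: x ahead of the robot, y to its left, z up, the work surface at z = 0. Lengths are in m, angles in rad, forces in N, time in s.
With the tool pointing down it reaches from about 0.425 to 0.925 m from the base axis. Payload 6.8 kg.
Tool frame: the origin (TCP) lies at the very end of the fingers, on their centre line; the grasp point (between the pads) lies 19 mm behind it; z points along the fingers, x is the direction in which the jaws open and shut, and the axes are right-handed (so a half turn about z gives the same grasp; the last joint's range is limited). The gripper opens to 85 mm and grips with 20 to 120 N. Pads are 22 mm wide; open, the fingers measure 114 mm over their backs; the gripper's body (76 mm by 85 mm) begins 54 mm behind the grasp point. The pads swing forward as they close: fully open they stand 13 mm farther back than shut.
Start: joints at [1, 0.477, 0.022, 1.555, -0.011, 1.109, -0.083], TCP at [0.301, -0.604, 0.195] pointing down, gripper open.
Joint ranges: [-2.96, 2.96], [-0.34, 2.1], [-1.41, 1.46], [0.24, 2.44], [-1.37, 4.51], [0.17, 1.92], [-2.96, 2.96]. Speed limits (rad/s): [2.39, 2.39, 3.14, 3.14, 3.14, 3.14, 3.14].

### API

Orientations are given as a unit quaternion [w, x, y, z].
In Python, from station import bot gives the robot as it stands.
- The arm moves only by the shell command python3 -m creep 'ROWS' [FORCE]. ROWS is JSON, a list that holds one entry, the list of rows, each a list of 7 numbers: the shift along the tool's x, y, z in cm, then the turn, a rotation vector about the tool's x, y, z in rad, then the opening, from 0 (shut) to 1 (fully open). In form: [[[dx, dy, dz, wx, wy, wz, claw], ...]]. A call has 1 to 10 rows; each row is the pose to reach, as a shift and turn from the pose commanded when the call began, along the tool's axes at that moment; what a row does not reach only later rows make up. A row lasts 1/8 s, in which the tool goes at most 62.5 mm and 10.7 degrees, less where a joint would pass 70% of its speed; a pose out of reach is approached as far as the arm can. A call with a gripper value outside its range is refused whole. The fingers move at their own pace and stop on an object; FORCE is the grip in N (left out, the last holds). Time passes only in rows, so rows that repeat a pose let the fingers close. It gives the time, the measured TCP pose, the force and the opening at its end, in the units of the state.
- bot.get_obs(): the state, without advancing time (a new reading comes with each control period).
- bot.read_camera(name): name is "side" or "top" or "wrist"; returns (picture, depth): 480x640x3 uint8, blue, green, red; 480x640 float32, m along the optical axis (not along the pixel's ray), 0 where there is no reading.
- bot.calibration(name): a dict with "mtx" (3x3 intrinsics, pixels), "dist_coeffs" ([k1, k2, p1, p2, k3] as OpenCV has them; the pictures are not rectified), "rvec" (rotation vector, rad) and "tvec" (3), from world to camera coordinates, as OpenCV has them. Camera axes: x right, y down, z forward; pixel columns grow to the right and rows downward; lengths in m; the calibration is good to about 2 mm. A picture is of the moment at which its call begins: read the wrist's pose just before it. calibration takes no time and is no camera call; for the wrist camera it gives the pose at the moment of the call.
- bot.hand_in(): hands the job in, once; it reports no verdict.
Trained networks look in the newest picture that a camera, given by its name, has taken for a name from the list of things; names that differ only in an ending like _2 or _b are one class to them, and where a whole thing is asked for, a point or a joint stands for the part that bears it (a point fixed in the world has none). Each returns a list of dicts, best first, with "p" (0 to 1); they miss things now and then, are a little off and sometimes report something else, mostly with a low value. They report only what shows in the picture. A call takes as long as a camera call.
- bot.find_in(camera, label): "xy" ([column, row] in pixels, amid what is visible of it).
- bot.silhouettes(camera, label): "mask" (480x640 bool, what is visible of it) and "xy" ([column, row] in pixels, amid what is visible of it).
The state is a dict: "t": time; "q": joint angles; "joint_vel": joint speeds; "joint_torque": joint torques, N m; "eef_pos": TCP position; "tool_rot": TCP orientation; "contact_force": force on the tool from outside, world axes, zero at the start; "torque": the same for the moment, N m; "gripper_width": opening from 0.0 (shut) to 1.0 (fully open).
Only numpy, scipy, OpenCV 4.12 (cv2) and the standard library are available. Lean on these libraries where they do the work, as an engineer would, in place of code of your own. Each camera call takes 0.05 s, during which the arm holds its last target.

### The job

Set up the little knock-down form: fold up all three hinged aluminium sides until they stand upright. Then set the loose wooden offcut upright on the form's floor and hold it with one steady diagonal push that presses it firmly down on the floor and, with its broad 60 mm face flush, against the fixed wooden fence at the same time. The program finishes while holding: do not let go or ease off at the end, keep the sides standing, and leave the glass jar where it is.

Things in the scene. Friction and masses are not known exactly. Their poses are not given: they have to be found in the camera images.
- form: the whole form, fixed to the table, 120 mm deep (x) and 160 mm wide (y) inside. Origin on the table top under the centre of its floor; x points to the fence, y to the left side, z up. Three aluminium panels, 55 mm from hinge to free edge, 6 mm thick, are hinged to the left (y = +80 mm), right (y = -80 mm) and front (x = -60 mm) edges of the floor, hinge axes 10 mm above the table
- form_floor: the plywood floor of the form, top 10 mm above the table (origin 4 mm above the table under its centre; axes as those of the form)
- form_fence: the fixed wooden fence along the far edge of the floor, 172 mm wide, 18 mm thick, its top 50 mm above the table. Origin at table height below the middle of its inner face; x points away from the inside of the form (the direction to press), y along the fence. Pressed hard on the floor too soon, the offcut sticks there by friction short of the fence
- fence_face (a point): middle of the lower edge of the fence's inner face, where it meets the top of the floor; axes as those of the fence
- panel_left (a joint): left panel's (116 mm wide) hinge angle: 0 flat outward, 1.57 upright at its stop; starts 0.7 to 1.1, leaning outward. Stiff hinge (0.07 N m): it stays where left. Closed fingers outside it, moving inward and upward against its free edge, raise it
- panel_right (a joint): right panel's (116 mm wide) hinge angle, same meaning and behaviour
- panel_front (a joint): hinge angle of the front panel (nearest the robot, 156 mm wide), same meaning and behaviour
- left_edge (a point): middle of the left panel's free edge, at half thickness
- right_edge (a point): middle of the right panel's free edge, at half thickness
- front_edge (a point): middle of the front panel's free edge, at half thickness
- offcut_mid (a point): centre of the loose pine offcut, 34 mm (its x) x 60 mm (its y) x 44 mm high (its z, up), about 0.12 kg, a thin dark line round it. Its 60 x 44 mm faces look along its x: either may go against the fence. Gripped across the 60 mm, nothing is between it and the fence. About 10 N of push each way is plenty
- offcut: the same pine offcut; origin at the centre of its underside, same axes. A bench vice stands just beyond and right of it, and at the table's right side, about 0.7 m ahead of and 0.25 m right of the robot's base, a tall floodlight on a stand: keep the arm clear of it
- jar: clear glass jar, 54 mm across, 77 mm high, standing beyond the fence; origin at the centre of its underside. Leave alone

How it is judged:
By the outcome, as a careful person would: the job done as asked, in the order asked, and still so for the second after the job is handed in, while the arm keeps its last pose, push and grip.
It also fails if it takes over 70 s, if anything falls off the work surface, if the arm or the gripper's body presses on something with over 40 N, if the wrist force passes 120 N, or if a joint passes its speed limit or range.

## Working session

There is one attempt and no reset: what is moved stays moved. The work goes in short steps, Python scripts to look and compute and a shell command to move; the robot and the scene stay as the last step left them, time stands still between calls to the robot, and variables do not carry over. Pictures are saved under pics/ and viewed, and the job is handed in when it is done.

```bash
ls; mkdir -p pics; python3 - <<'E'
from station import bot
import cv2
o=bot.get_obs(); print({k:(v.round(3).tolist() if hasattr(v,'round') and hasattr(v,'tolist') else v) for k,v in o.items()})
for n in ("side","top","wrist"):
    p,d=bot.read_camera(n); cv2.imwrite(f"pics/{n}0.png",p)
    c=bot.calibration(n); print(n,c)
E
```

```text
pics
{'t': 0.0, 'q': [1.0, 0.478, 0.022, 1.556, -0.011, 1.109, -0.083], 'joint_vel': [-0.001, 0.001, -0.001, -0.0, 0.0, -0.0, 0.001], 'joint_torque': [-0.001, -59.644, 1.608, -28.12, 0.012, 0.009, 0.0], 'eef_pos': [0.301, -0.603, 0.194], 'tool_rot': [-0.0, 0.85, -0.526, -0.001], 'contact_force': [0.563, 0.28, 0.628], 'torque': [-0.009, -0.027, -0.02], 'gripper_width': 0.9991645891223551}
side {'mtx': array([[442.95620204,   0.        , 313.78425246],
       [  0.        , 442.95620204, 235.60104772],
       [  0.        ,   0.        ,   1.        ]]), 'dist_coeffs': array([-0.01993309,  0.        ,  0.        ,  0.        ,  0.        ]), 'rvec': array([ 2.04748189, -0.21184857,  0.10200083]), 'tvec': array([-0.52491887,  0.2183474 ,  0.57737615])}
top {'mtx': array([[618.38755335,   0.        , 320.09545941],
       [  0.        , 618.38755335, 237.10070255],
       [  0.        ,   0.        ,   1.        ]]), 'dist_coeffs': array([0.00852106, 0.        , 0.        , 0.        , 0.        ]), 'rvec': array([ 2.1475654 , -2.16247384,  0.1348826 ]), 'tvec': array([0.24545476, 0.59749171, 1.22421869])}
wrist {'mtx': array([[431.08541579,   0.        , 330.36755596],
       [  0.        , 431.08541579, 233.82675607],
       [  0.        ,   0.        ,   1.        ]]), 'dist_coeffs': array([-0.06671415,  0.        ,  0.        ,  0.        ,  0.        ]), 'rvec': array([-2.46591132,  1.52411734,  0.21393935]), 'tvec': array([-0.67423643, -0.03599538,  0.37900437])}
```

View pics/side0.png

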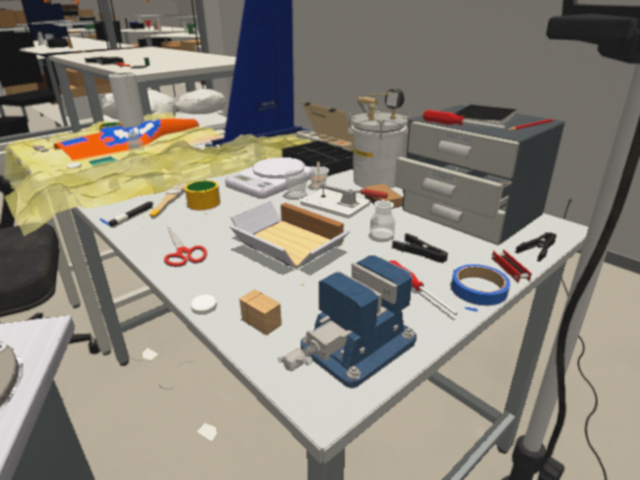

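View pics/top0.png

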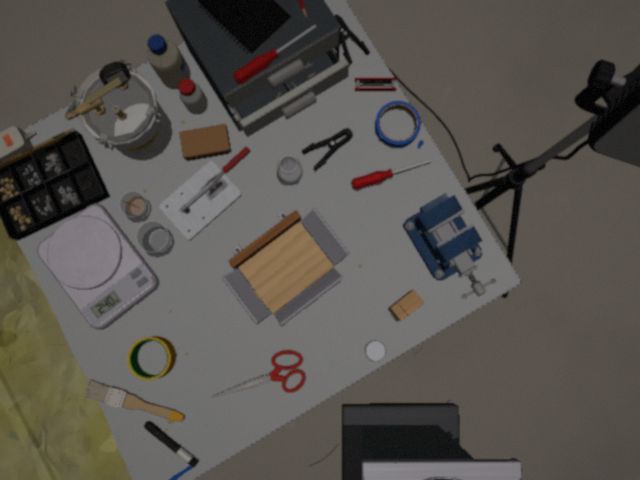

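View pics/wrist0.png

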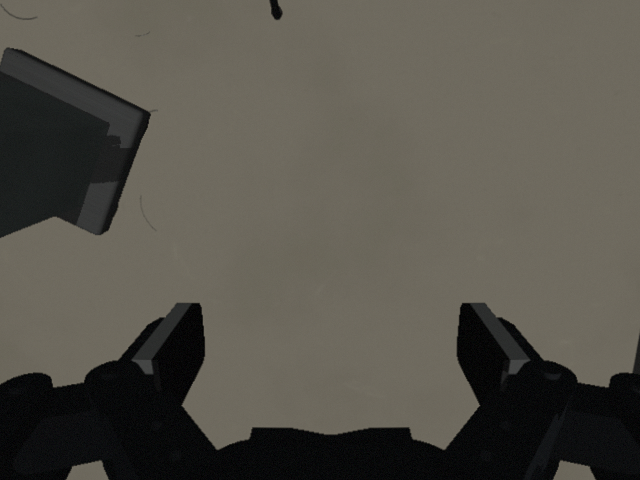

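The top picture shows the form around (287,265) px with the fence on its upper-left side, the offcut at (406,305), the vice at (450,240), the jar at (290,170), and the floodlight at right. Now to measure.

```bash
cat > h.py <<'E'
from station import bot
import numpy as np, cv2
def cam(n):
    c=bot.calibration(n); R=cv2.Rodrigues(c["rvec"])[0]; return c["mtx"],c["dist_coeffs"],R,c["tvec"]
def ray(n,uv,c=None):
    K,D,R,t=c or cam(n)
    u=cv2.undistortPoints(np.array(uv,float).reshape(-1,1,2),K,D).reshape(-1,2)
    d=np.c_[u,np.ones(len(u))]@R; return -R.T@t,d
def atz(n,uv,z,c=None):
    o,d=ray(n,uv,c); return o+d*((z-o[2])/d[:,2])[:,None]
def cloud(n,mask,depth,c=None):
    K,D,R,t=c or cam(n)
    v,u=np.nonzero(mask&(depth>0)); 
    un=cv2.undistortPoints(np.c_[u,v].astype(float).reshape(-1,1,2),K,D).reshape(-1,2)
    z=depth[v,u]; P=np.c_[un*z[:,None],z]; return (P-t)@R
def proj(n,P,c=None):
    K,D,R,t=c or cam(n)
    return cv2.projectPoints(np.array(P,float).reshape(-1,3),cv2.Rodrigues(R)[0],t,K,D)[0].reshape(-1,2)
E
python3 - <<'E'
from h import *
np.set_printoptions(precision=4,suppress=True)
for n in ("top","side"):
    p,d=bot.read_camera(n)
    for l in ("form_floor","form_fence","panel_left","panel_right","panel_front","offcut","jar"):
        r=bot.silhouettes(n,l)
        print(n,l,[(round(x["p"],2),np.round(x["xy"]).tolist(),int(x["mask"].sum())) for x in r[:3]])
        if r:
            m=r[0]["mask"]; P=cloud(n,m,d); print("  med",np.median(P,0),"z5-95",np.percentile(P[:,2],[5,50,95]))
            np.save(f"/tmp/{n}_{l}.npy",m)
    np.save(f"/tmp/{n}_d.npy",d)
    for l in ("left_edge","right_edge","front_edge","fence_face","offcut_mid"):
        r=bot.find_in(n,l); print(n,l,[(round(x["p"],2),np.round(x["xy"],1).tolist()) for x in r[:2]])
print(bot.get_obs()["t"])
E
```

```text
top form_floor [(0.58, [286.0, 266.0], 4424)]
  med [0.5399 0.3122 0.0106] z5-95 [0.0061 0.0106 0.0149]
top form_fence [(0.59, [265.0, 239.0], 1162), (0.19, [408.0, 304.0], 558)]
  med [0.5944 0.3528 0.0484] z5-95 [0.0053 0.0484 0.0537]
top panel_left [(0.86, [245.0, 297.0], 1049)]
  med [0.4809 0.3911 0.0377] z5-95 [0.0155 0.0377 0.0554]
top panel_right [(0.57, [325.0, 238.0], 1079)]
  med [0.6002 0.2313 0.035 ] z5-95 [0.0147 0.035  0.0531]
top panel_front [(0.61, [309.0, 295.0], 1028)]
  med [0.4801 0.2645 0.0414] z5-95 [0.0169 0.0414 0.0593]
top offcut [(0.84, [404.0, 306.0], 503)]
  med [0.4583 0.0704 0.0442] z5-95 [0.0374 0.0442 0.0484]
top jar [(0.92, [292.0, 165.0], 630)]
  med [0.7379 0.3038 0.0472] z5-95 [0.0041 0.0472 0.0788]
top left_edge [(0.6, [248.9, 296.4])]
top right_edge [(0.82, [324.5, 240.7])]
top front_edge [(0.76, [304.5, 297.9])]
top fence_face [(0.92, [263.3, 239.7])]
top offcut_mid [(0.85, [404.7, 303.8]), (0.59, [287.3, 168.2])]
side form_floor [(0.97, [293.0, 235.0], 1446)]
  med [0.5491 0.3154 0.0093] z5-95 [0.008  0.0093 0.0107]
side form_fence [(0.69, [31
[... 205 characters left out ...]
, [320.0, 250.0], 396)]
  med [0.5919 0.2173 0.0365] z5-95 [0.008  0.0365 0.0514]
side panel_front [(0.8, [262.0, 244.0], 746), (0.38, [314.0, 221.0], 1281)]
  med [0.4854 0.2511 0.037 ] z5-95 [0.0108 0.037  0.0561]
side offcut [(0.61, [263.0, 312.0], 1375)]
  med [0.4617 0.0522 0.0329] z5-95 [0.0028 0.0329 0.044 ]
side jar [(0.72, [383.0, 224.0], 837), (0.64, [316.0, 221.0], 1208)]
  med [0.7385 0.286  0.044 ] z5-95 [0.0082 0.044  0.0759]
side left_edge [(0.76, [256.3, 219.3])]
side right_edge [(0.89, [324.6, 246.8]), (0.32, [383.8, 225.4])]
side front_edge [(0.68, [260.3, 246.1]), (0.57, [323.8, 246.2])]
side fence_face [(0.72, [309.7, 221.3])]
side offcut_mid [(0.62, [257.3, 307.6])]
1.45
```

```bash
python3 - <<'E'
import cv2
a=cv2.imread('pics/top0.png')[190:350,200:480]; cv2.imwrite('pics/topc.png',cv2.resize(a,None,fx=2.8,fy=2.8,interpolation=2))
E
```

```text
(no output)
```

View pics/topc.png

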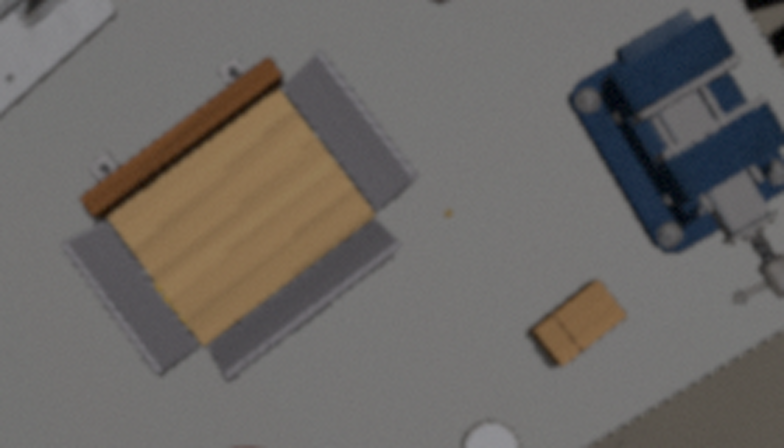

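```bash
python3 - <<'E'
from h import *
np.set_printoptions(precision=4,suppress=True)
for n in ("top",):
    m=np.load(f"/tmp/{n}_form_floor.npy")
    c=max(cv2.findContours(m.astype(np.uint8),0,1)[0],key=len).reshape(-1,2)
    P=atz(n,c,0.010)[:,:2]*1000
    r=cv2.minAreaRect(P.astype(np.float32)); print(n,"floor",r)
# crop corners by eye: fence/left, fence/right, front-right, front-left
cr=np.array([[108,212],[280,92],[376,212],[203,346]])/2.8+[200,190]
P=atz("top",cr,0.010)[:,:2]; print("corners",P, "ctr",P.mean(0), [np.linalg.norm(P[i]-P[(i+1)%4]) for i in range(4)])
print("yaw y-axis", np.arctan2(*( (P[0]-P[1]+P[3]-P[2])[::-1]))-np.pi/2, "x-axis",np.arctan2(*((P[1]-P[2]+P[0]-P[3])[::-1])))
for n in ("top","side"):
    m=np.load(f"/tmp/{n}_form_fence.npy");d=np.load(f"/tmp/{n}_d.npy")
    Q=cloud(n,m,d); T=Q[(Q[:,2]>.045)&(Q[:,2]<.055)][:,:2]
    print(n,"fence top",cv2.minAreaRect((T*1000).astype(np.float32)), T.mean(0))
    v=np.linalg.svd(T-T.mean(0))[2][0]; print("  dir",v,np.arctan2(v[1],v[0])-np.pi/2)
    m=np.load(f"/tmp/{n}_offcut.npy")
    c=max(cv2.findContours(m.astype(np.uint8),0,1)[0],key=len).reshape(-1,2)
    if n=="top": print("off", cv2.minAreaRect((atz(n,c,.044)[:,:2]*1000).astype(np.float32)))
    Q=cloud(n,m,d); T=Q[(Q[:,2]>.038)&(Q[:,2]<.05)][:,:2]
    print(n,"off top",cv2.minAreaRect((T*1000).astype(np.float32)), T.mean(0))
E
```

```text
top floor ((540.3540649414062, 310.906982421875), (121.39354705810547, 163.01544189453125), 37.75162887573242)
corners [[0.5441 0.411 ]
 [0.6331 0.2832]
 [0.5427 0.2123]
 [0.445  0.3402]] ctr [0.5412 0.3117] [np.float64(0.15570269174844495), np.float64(0.11491164397839634), np.float64(0.16094500732488437), np.float64(0.12171394358285412)]
yaw y-axis 0.6307554883531883 x-axis 0.6418851710218206
top fence top ((595.568603515625, 353.1783447265625), (18.948867797851562, 171.57337951660156), 36.967044830322266) [0.5943 0.3542]
  dir [-0.6007  0.7995] 0.6443244264028833
off ((459.29852294921875, 70.03020477294922), (34.801849365234375, 60.42714309692383), 36.0333137512207)
top off top ((459.3052673339844, 68.97383117675781), (33.745418548583984, 57.97472381591797), 36.71731185913086) [0.4588 0.0697]
side fence top ((596.0510864257812, 351.00335693359375), (19.921371459960938, 171.57022094726562), 36.60209655761719) [0.5985 0.3459]
  dir [ 0.5959 -0.803 ] -2.503160343898815
side off top ((461.7386779785156, 65.83370971679688), (35.607574462890625, 62.29912185668945), 37.70418930053711) [0.462  0.0622]
```

```bash
cat >> h.py <<'E'
np.set_printoptions(precision=4,suppress=True)
YAW=0.643; FC=np.array([0.5405,0.311])
def toform(P):
    P=np.atleast_2d(P); c,s=np.cos(YAW),np.sin(YAW); d=P[:,:2]-FC
    return np.c_[d@[c,s],d@[-s,c],P[:,2]]
def fromform(P):
    P=np.atleast_2d(np.array(P,float)); c,s=np.cos(YAW),np.sin(YAW)
    return np.c_[FC[0]+c*P[:,0]-s*P[:,1],FC[1]+s*P[:,0]+c*P[:,1],P[:,2]]
def st():
    from scipy.spatial.transform import Rotation as Ro
    o=bot.get_obs(); w,x,y,z=o["tool_rot"]; R=Ro.from_quat([x,y,z,w]).as_matrix()
    print("t",round(o["t"],2),"tcp",np.round(o["eef_pos"],4),"form mm",(toform(o["eef_pos"])[0]*1000).round(1),"F",np.round(o["contact_force"],2),"g",round(o["gripper_width"],3),"q",np.round(o["q"],2))
    print(" toolx deg",round(np.degrees(np.arctan2(R[1,0],R[0,0])),2),"z",R[:,2].round(3))
    return o,R
def delta(target,yawx=None):
    "cm in tool axes to reach world target, turn about tool z"
    o,R=st(); d=R.T@(np.array(target)-np.array(o["eef_pos"]))*100
    out=[d.round(2)]
    if yawx is not None: out.append(("wz",round(-(((yawx-np.degrees(np.arctan2(R[1,0],R[0,0]))+180)%360-180)*np.pi/180),4)))
    print("delta cm",*out); return d
E
python3 - <<'E'
from h import *
for n in ("top","side"):
    d=np.load(f"/tmp/{n}_d.npy")
    for l,ax,s,h in (("left",1,1,.08),("right",1,-1,.08),("front",0,-1,.06)):
        Q=toform(cloud(n,np.load(f"/tmp/{n}_panel_{l}.npy"),d))
        r=s*Q[:,ax]-h; z=Q[:,2]-.01
        k=(r>0.004)&(z>0.005)&(z<.06)&(r<.05)
        v=np.linalg.svd(np.c_[r[k],z[k]]-np.c_[r[k],z[k]].mean(0),full_matrices=False)[2][0]
        print(n,l,"svd",np.arctan(v[1]/v[0]),"med",np.median(np.arctan2(z[k],r[k])),k.sum(), "maxr,z",np.percentile(r,97),np.percentile(z,97),"other axis",np.percentile(Q[:,1-ax],[2,98]))
print("offcut form",toform([.4595,.069,.022])*1000,"jar",toform([.738,.295,0])*1000)
delta([.38,-.2,.25],-53.2)
E
```

```text
top left svd 0.9405148769551991 med 0.9460475035141529 977 maxr,z 0.03541919249501245 0.04600282816564283 other axis [-0.0544  0.0559]
top right svd 0.877443625713874 med 0.914322595756488 975 maxr,z 0.036269852628400025 0.043975644607572514 other axis [-0.0546  0.0559]
top front svd 1.036942205123252 med 1.0849370276055679 934 maxr,z 0.02931422066705556 0.05015308477091844 other axis [-0.074   0.0732]
side left svd 0.9576595922785937 med 0.9532644388011595 858 maxr,z 0.030639264793377925 0.042560764245714644 other axis [-0.0546  0.0549]
side right svd 0.9437001067290857 med 0.751923818221618 338 maxr,z 0.0395112577433185 0.04173744832531109 other axis [-0.0568  0.0501]
side front svd 1.1058508471740351 med 0.9385118954425077 655 maxr,z 0.030066162924438842 0.04662857347468953 other axis [-0.079   0.0703]
offcut form [[-209.9273 -145.1052   22.    ]] jar [[ 148.4658 -131.2256    0.    ]]
t 1.45 tcp [ 0.3014 -0.604   0.1952] form mm [-740.  -588.9  195.2] F [0.27 0.13 0.78] g 1.002 q [ 1.    0.48  0.02  1.56 -0.01  1.11 -0.08]
 toolx deg -63.48 z [-0. -0. -1.]
delta cm [-32.64 -25.07  -5.48] ('wz', np.float64(-0.1795))
```

```bash
python3 -m creep '[[[-3.2,-2.5,-3,0,0,-0.05,0],[-7.2,-5.5,-5.5,0,0,-0.1,0],[-12,-9,-5.5,0,0,-0.18,0],[-17,-13,-5.5,0,0,-0.18,0],[-22,-17,-5.5,0,0,-0.18,0],[-27,-21,-5.5,0,0,-0.18,0],[-32.6,-25,-5.5,0,0,-0.18,0],[-32.6,-25,-5.5,0,0,-0.18,0]]]' 40
python3 - <<'E'
from h import *
delta([.44,.04,.25],-53.2)
E
```

```text
t: 2.45
eef_pos: [0.3803, -0.1968, 0.2507]
tool_rot: [-0.0, 0.896, -0.445, 0.0]
contact_force: [-0.3, -0.5, -0.4]
gripper_width: 0.002
t 2.45 tcp [ 0.3803 -0.1968  0.2507] form mm [-432.7 -310.3  250.7] F [-0.3  -0.47 -0.41] g 0.002 q [ 0.6   0.02 -0.27  2.02  0.01  1.1  -0.59]
 toolx deg -52.79 z [ 0.001 -0.    -1.   ]
delta cm [-15.25 -19.07   0.07] ('wz', np.float64(0.0072))
```

```bash
python3 - <<'E'
from h import *
t=fromform([-.13,0,.10])[0];print(t)
delta(t,-53.16)
E
```

```text
[0.4365 0.2331 0.1   ]
t 2.45 tcp [ 0.3803 -0.1968  0.2507] form mm [-432.7 -310.3  250.7] F [-0.3  -0.47 -0.41] g 0.002 q [ 0.6   0.02 -0.27  2.02  0.01  1.1  -0.59]
 toolx deg -52.79 z [ 0.001 -0.    -1.   ]
delta cm [-30.85 -30.46  15.06] ('wz', np.float64(0.0065))
```

```bash
python3 -m creep '[[[-4,-4,0,0,0,0.007,0],[-8.3,-8.2,0,0,0,0.007,0],[-12.5,-12.4,0,0,0,0.007,0],[-16.7,-16.6,0,0,0,0.007,0],[-21,-20.8,2,0,0,0.007,0],[-25,-24.8,4,0,0,0.007,0],[-28.5,-28.3,7,0,0,0.007,0],[-30.8,-30.5,11,0,0,0.007,0],[-30.8,-30.5,15,0,0,0.007,0],[-30.8,-30.5,15,0,0,0.007,0]]]'
python3 - <<'E'
from h import *
delta(fromform([-.13,0,.034])[0],-53.16)
p,d=bot.read_camera("side");cv2.imwrite("pics/side1.png",p)
p,d=bot.read_camera("wrist");cv2.imwrite("pics/wrist1.png",p)
E
```

```text
t: 3.7
eef_pos: [0.4374, 0.2269, 0.0977]
tool_rot: [0.003, 0.893, -0.451, -0.002]
contact_force: [0.3, -0.1, -0.1]
gripper_width: -0.002
t 3.7 tcp [0.4374 0.2269 0.0977] form mm [-132.9   -5.5   97.7] F [ 0.34 -0.09 -0.12] g -0.002 q [-0.05  0.39 -0.66  2.03  0.32  0.83 -1.83]
 toolx deg -53.58 z [-0.006 -0.003 -1.   ]
delta cm [-0.54 -0.32  6.37] ('wz', np.float64(-0.0074))
```

View pics/side1.png

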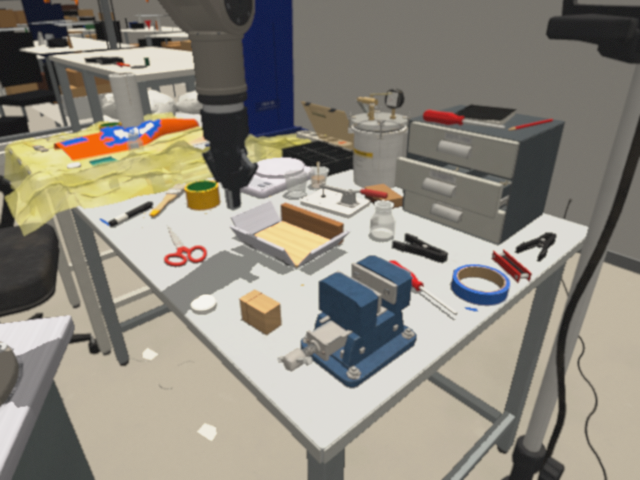

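View pics/wrist1.png

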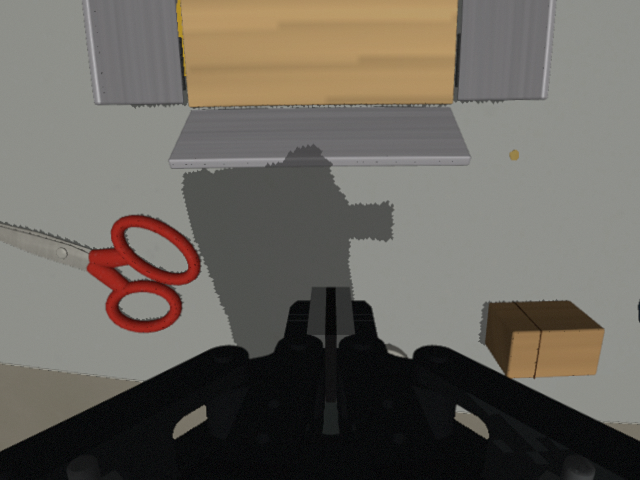

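```bash
python3 -m creep '[[[0,0,3,0,0,0,0],[0,0,6.2,0,0,0,0],[0,0,6.2,0,0,0,0],[0,-1,6.2,0,0,0,0]]]'
python3 - <<'E'
from h import *
delta(fromform([-.1,0,.036])[0],-53.16)
p,d=bot.read_camera("wrist");cv2.imwrite("pics/wrist2.png",p)
E
```

```text
t: 4.3
eef_pos: [0.4485, 0.2348, 0.0402]
tool_rot: [-0.001, 0.892, -0.451, 0.001]
contact_force: [0.3, 0.8, -0.3]
gripper_width: 0.0
t 4.3 tcp [0.4485 0.2348 0.0402] form mm [-119.3   -5.9   40.2] F [ 0.3   0.77 -0.31] g 0.0 q [-0.11  0.49 -0.61  2.05  0.42  0.72 -1.92]
 toolx deg -53.63 z [ 0.002  0.001 -1.   ]
delta cm [-0.6  -1.92  0.42] ('wz', np.float64(-0.0081))
```

View pics/wrist2.png

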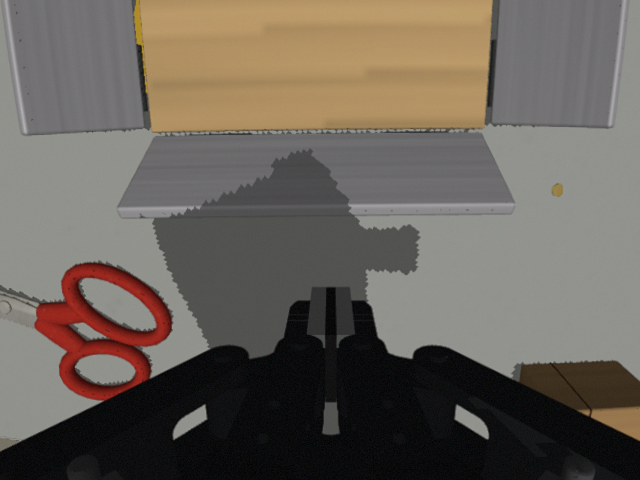

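```bash
python3 -m creep '[[[-0.3,-1.2,0.2,0,0,0,0],[-0.5,-2,0.2,0,0,0,0],[-0.5,-2.6,0.2,0,0,0,0],[-0.5,-3.1,0,0,0,0,0],[-0.5,-3.5,-0.3,0,0,0,0],[-0.5,-3.9,-0.5,0,0,0,0],[-0.5,-4.2,-0.5,0,0,0,0],[-0.5,-4.4,-0.5,0,0,0,0],[-0.5,-4.4,-0.5,0,0,0,0]]]'
python3 - <<'E'
from h import *
st()
p,d=bot.read_camera("wrist");cv2.imwrite("pics/wrist3.png",p)
E
```

```text
t: 5.48
eef_pos: [0.4795, 0.2648, 0.0431]
tool_rot: [0.0, 0.893, -0.451, -0.0]
contact_force: [-1.0, 1.1, 0.4]
gripper_width: -0.004
t 5.47 tcp [0.4795 0.2648 0.0431] form mm [-76.5  -0.4  43.1] F [-1.    1.08  0.44] g -0.004 q [-0.15  0.54 -0.6   1.95  0.42  0.78 -1.92]
 toolx deg -53.57 z [-0. -0. -1.]
```

View pics/wrist3.png

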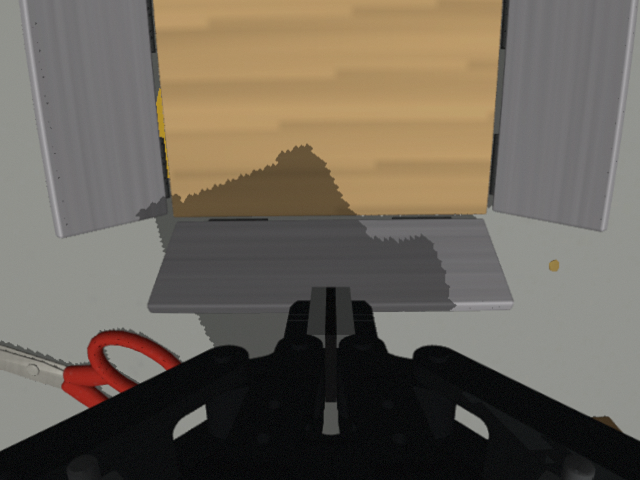

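```bash
python3 -m creep '[[[0,-0.2,0,0,0,0,0],[0,-0.4,0,0,0,0,0],[0,-0.6,0,0,0,0,0],[0,-0.6,0,0,0,0,0]]]'
python3 - <<'E'
from h import *
st()
p,d=bot.read_camera("wrist");cv2.imwrite("pics/wrist4.png",p)
P=toform(cloud("wrist",np.ones((480,640),bool),d)).reshape(-1,3)
k=(abs(abs(P[:,1])-.055)<.015)&(P[:,0]<-.04)&(P[:,0]>-.12)&(P[:,2]>.0)&(P[:,2]<.08)
for z in np.arange(.012,.075,.006):
    s=k&(abs(P[:,2]-z)<.003); print(round(z,3),s.sum(),np.percentile(P[s,0]*1000,[5,50,95]) if s.sum() else '')
E
```

```text
t: 6.02
eef_pos: [0.4845, 0.2684, 0.0432]
tool_rot: [-0.0, 0.893, -0.451, 0.0]
contact_force: [1.0, -0.6, 0.2]
gripper_width: -0.0
t 6.03 tcp [0.4845 0.2684 0.0432] form mm [-70.3  -0.5  43.2] F [ 0.96 -0.61  0.22] g -0.0 q [-0.16  0.54 -0.59  1.94  0.42  0.78 -1.92]
 toolx deg -53.58 z [ 0.  0. -1.]
0.012 4459 [-59.7816 -49.9317 -40.9873]
0.018 1167 [-63.7251 -61.9882 -60.167 ]
0.024 1273 [-67.0378 -65.3318 -63.541 ]
0.03 1352 [-70.5211 -68.6567 -66.8712]
0.036 1469 [-73.9408 -72.0882 -70.1631]
0.042 1532 [-77.188  -75.3931 -73.5141]
0.048 1699 [-80.686  -78.7962 -76.918 ]
0.054 2137 [-88.4871 -82.4348 -80.3311]
0.06 1038 [-87.3593 -85.0306 -83.2727]
0.066 0 
0.072 0
```

View pics/wrist4.png

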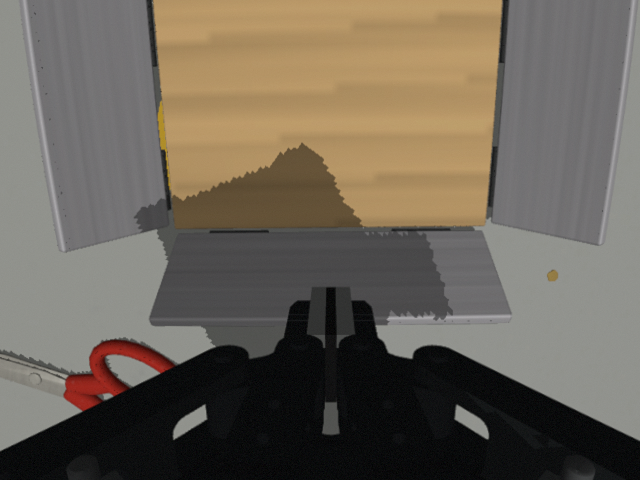

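```bash
python3 - <<'E'
from h import *
for n in ("side","top"):
    p,d=bot.read_camera(n)
    q=proj(n,fromform([[-.0703,-.0005,.043],[-.085,0,.06],[-.06,0,.01]])); print(n,q)
    u,v=q[0]; x0=int(u-80);y0=int(v-60)
    a=cv2.resize(p[y0:y0+120,x0:x0+160],None,fx=5,fy=5,interpolation=2); cv2.imwrite(f"pics/{n}5.png",a)
E
```

```text
side [[261.5915 238.9204]
 [255.0784 233.8375]
 [266.4386 251.4136]]
top [[306.9799 293.4602]
 [311.0529 299.2347]
 [304.1518 290.1981]]
```

View pics/side5.png

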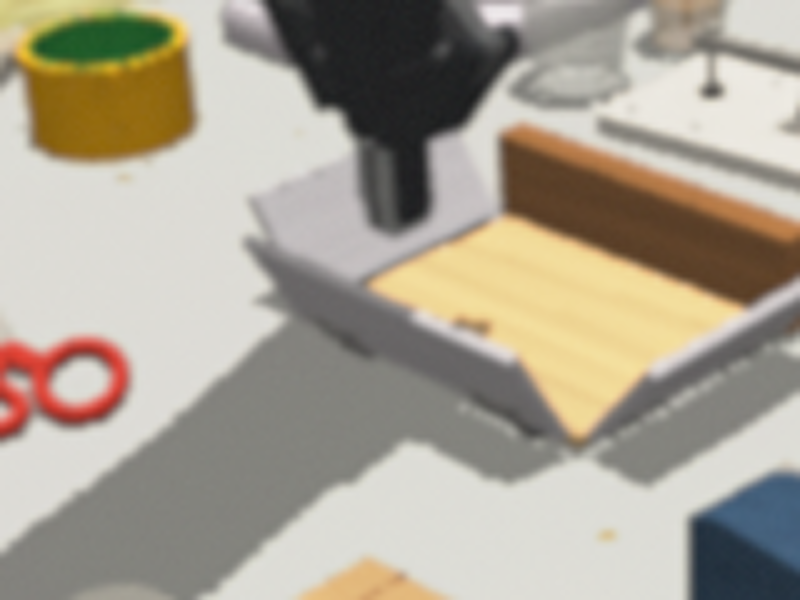

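View pics/top5.png

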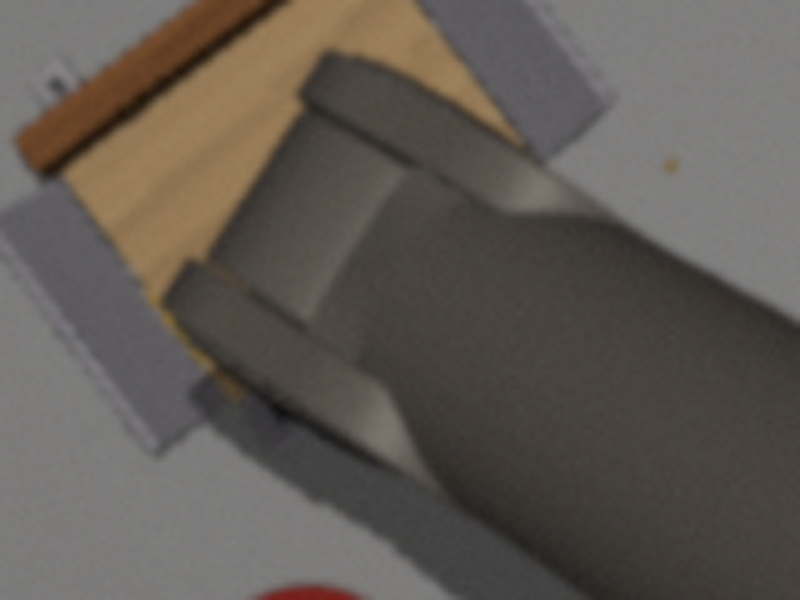

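```bash
python3 - <<'E'
from h import *
p,d=bot.read_camera("side")
m=np.zeros((480,640),bool); m[205:228,248:270]=True
g=p.astype(int).sum(2); m&=(g<200)
P=toform(cloud("side",m,d))*1000
print(m.sum())
for i in np.argsort(P[:,2])[:25:3]: print(P[i].round(1))
st()
p,d=bot.read_camera("wrist"); c=cam("wrist"); print("cam centre form",toform(-c[2].T@c[3])*1000, "axis",c[2][2])
m=np.zeros((480,640),bool); m[290:330,315:345]=True
P=toform(cloud("wrist",m,d))*1000; print(np.median(P,0),P.min(0),P.max(0)); print(np.median(d[m]))
E
```

```text
123
[-74.7 -11.2  85. ]
[-77.9  -9.3  87.7]
[-77.7 -14.9  89.4]
[-78.1  -9.8  90.1]
[-76.9 -14.2  91. ]
[-68.4 -13.3  91.7]
[-74.2 -14.2  92.1]
[-78.3 -13.1  93.2]
[-76.4 -11.2  94.1]
t 6.22 tcp [0.4843 0.2683 0.0432] form mm [-70.6  -0.5  43.2] F [-0.78 -0.33  0.42] g 0.003 q [-0.16  0.54 -0.59  1.94  0.42  0.78 -1.92]
 toolx deg -53.57 z [-0. -0. -1.]
cam centre form [[ -1.123   -0.8799 222.3447]] axis [-0.2198 -0.1628 -0.9619]
[-59.4413  -0.1509 102.1027] [-60.3912  -5.1714  85.9552] [-58.499    4.6819 115.2704]
0.13156742
```

```bash
python3 - <<'E'
from h import *
p,d=bot.read_camera("wrist")
for z in (.043,.06,.07,.08,.09): print(z,proj("wrist",fromform([[-.0595,0,z]])), proj("side",fromform([[-.0705,0,z]])))
m=np.zeros((480,640),bool); m[280:300,320:338]=True
P=toform(cloud("wrist",m,d))*1000
Z=P.reshape(-1,3)
for r in range(280,300,2): print(r,[round(float(x),3) for x in d[r,322:338:7]], p[r,326])
p,d=bot.read_camera("side"); 
for r in range(200,235,2): print(r,d[r,252:270:3].round(3),p[r,261],toform(cloud("side",np.pad(np.ones((1,1),bool),((r,479-r),(258,381))),d))*1000)
E
```

```text
0.043 [[329.0914 250.0903]] [[261.3444 238.8797]]
0.06 [[328.9847 263.2713]] [[260.701  231.1879]]
0.07 [[328.9121 272.2578]] [[260.3174 226.5968]]
0.08 [[328.8305 282.3669]] [[259.9297 221.9556]]
0.09 [[328.7381 293.8202]] [[259.538  217.2634]]
280 [0.196, 0.195, 0.195] [76 75 77]
282 [0.194, 0.194, 0.194] [75 74 74]
284 [0.193, 0.193, 0.194] [76 74 75]
286 [0.192, 0.193, 0.191] [68 68 68]
288 [0.148, 0.148, 0.148] [21 20 20]
290 [0.146, 0.146, 0.146] [19 20 21]
292 [0.147, 0.145, 0.144] [23 24 24]
294 [0.142, 0.143, 0.142] [20 22 23]
296 [0.141, 0.142, 0.142] [20 21 18]
298 [0.14, 0.139, 0.14] [17 13 13]
200 [0.821 0.816 0.81  0.813 0.795 0.793] [36 34 33] [[-83.0723 -14.8048 134.0996]]
202 [0.824 0.821 0.809 0.806 0.8   0.793] [36 35 34] [[-84.8347 -16.4489 131.1665]]
204 [0.828 0.821 0.813 0.806 0.801 0.8  ] [35 33 32] [[-83.9427 -14.902  126.4424]]
206 [0.831 0.825 0.814 0.82  0.805 1.003] [34 33 33] [[-84.7023 -15.3382 122.814 ]]
208 [0.835 0.825 0.825 0.823 0.827 1.003] [34 35 34] [[-79.7874  -8.9388 115.2327]]
210 [0.843 0.827 0.826 0.824 0.832 1.002] [35 34 34] [[-80.0454  -
[... 337 characters left out ...]
.5591  95.1162]]
220 [0.97  0.84  0.838 0.833 0.838 0.992] [39 39 39] [[-80.0236  -6.2571  89.6687]]
222 [0.966 0.843 0.838 0.838 0.847 0.995] [59 60 60] [[-81.2816  -7.2766  86.249 ]]
224 [0.967 0.973 0.839 0.845 0.988 0.991] [123 124 126] [[-81.9576  -7.5903  82.3819]]
226 [0.965 0.972 0.976 0.979 0.984 0.989] [186 185 191] [[-4.8758 86.4676 18.2386]]
228 [0.96  0.969 0.975 0.979 1.007 0.   ] [180 180 184] [[-6.9316 84.5633 14.7172]]
230 [0.964 0.968 0.971 0.999 0.976 0.98 ] [140 162 182] [[-10.9235  80.3042  12.7407]]
232 [0.965 0.967 0.967 0.971 0.967 0.965] [153 218 241] [[-14.583   76.4447  10.542 ]]
234 [0.859 0.965 0.964 0.959 0.96  0.959] [153 218 241] [[-17.6716  73.2761   7.9187]]
```

The reported TCP doesn't match the pictures. Both the side and wrist cameras put the closed fingertips about 41 mm above the reported TCP: z≈84 mm seen, 43 mm reported. The finger passed over the panel edge, so nothing has moved. I'll use the seen tip position, back out and go lower.

```bash
python3 -m creep '[[[0,3,0,0,0,0,0],[0,6,0,0,0,0,0],[0,6,2,0,0,0,0],[0,6,4,0,0,0,0],[0,6,4,0,0,0,0],[0,6,4,0,0,0,0]]]'
cat >> h.py <<'E'
def tip():
    "seen fingertip z from wrist depth (closed fingers)"
    p,d=bot.read_camera("wrist"); c=cam("wrist")
    for r in range(270,330):
        m=np.zeros((480,640),bool); m[r,322:340]=True
        if np.median(d[m])<.155:
            m[:]=False; m[r+1:r+3,322:340]=True; print("tip row",r,"form mm",(np.median(toform(cloud("wrist",m,d,c)),0)*1000).round(1)); break
    return p,d
def panel(n,l,d,c=None):
    P=toform(cloud(n,np.ones((480,640),bool),d,c))
    ax,s,h,w=dict(left=(1,1,.08,.05),right=(1,-1,.08,.05),front=(0,-1,.06,.07))[l]
    r=s*P[:,ax]-h; k=(r>-.02)&(r<.06)&(abs(P[:,1-ax])<w)
    if l=='front': k&=abs(P[:,1])>.025
    out=[]
    for z in np.arange(.016,.07,.008):
        q=k&(abs(P[:,2]-z)<.003)
        if q.sum()>5: out.append((int(z*1000+.5),round(float(np.median(r[q])*1000),1),int(q.sum())))
    print(n,l,"(z,r_out,n):",out)
E
python3 - <<'E'
from h import *
st()
p,d=tip(); cv2.imwrite("pics/wrist6.png",p)
p,d=bot.read_camera("side"); cv2.imwrite("pics/side6.png",cv2.resize(p[160:300,180:360],None,fx=4,fy=4,interpolation=2))
E
```

```text
t: 7.12
eef_pos: [0.4363, 0.2331, 0.0037]
tool_rot: [-0.0, 0.893, -0.451, 0.0]
contact_force: [0.4, 0.0, -0.2]
gripper_width: -0.001
t 7.12 tcp [0.4363 0.2331 0.0037] form mm [-130.1    0.1    3.7] F [ 0.44  0.01 -0.18] g -0.001 q [-0.15  0.53 -0.57  2.09  0.47  0.64 -1.98]
 toolx deg -53.56 z [ 0.  0. -1.]
tip row 287 form mm [-118.7   -0.1   46.5]
```

View pics/side6.png

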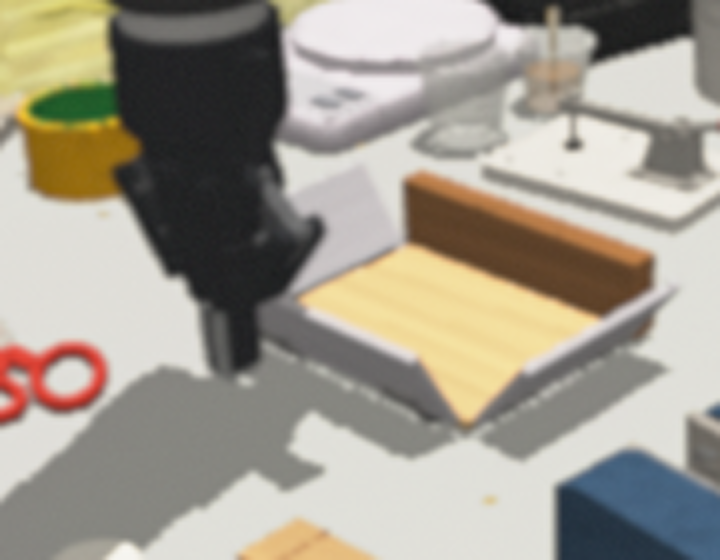

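```bash
python3 -m creep '[[[0,0,0.9,0,0,0,0],[0,-1,0.9,0,0,0,0],[0,-2.2,0.9,0,0,0,0],[0,-3,0.9,0,0,0,0],[0,-3.6,0.7,0,0,0,0],[0,-4.2,0.4,0,0,0,0],[0,-4.7,0.2,0,0,0,0],[0,-5.2,0,0,0,0,0],[0,-5.6,0,0,0,0,0],[0,-5.6,0,0,0,0,0]]]'
python3 - <<'E'
from h import *
st()
p,d=tip(); cv2.imwrite("pics/wrist7.png",p); panel("wrist","front",d)
p,d=bot.read_camera("side"); cv2.imwrite("pics/side7.png",cv2.resize(p[160:300,180:360],None,fx=4,fy=4,interpolation=2)); panel("side","front",d)
E
```

```text
t: 8.48
eef_pos: [0.4809, 0.2658, 0.0032]
tool_rot: [0.0, 0.893, -0.451, -0.0]
contact_force: [-2.8, -0.9, 2.7]
gripper_width: -0.0
t 8.47 tcp [0.4809 0.2658 0.0032] form mm [-74.8  -0.5   3.2] F [-2.82 -0.94  2.74] g -0.0 q [-0.18  0.6  -0.56  1.97  0.48  0.71 -1.97]
 toolx deg -53.57 z [-0.001 -0.001 -1.   ]
tip row 270 form mm [-57.7  -0.6  45. ]
wrist front (z,r_out,n): [(16, -2.3, 844), (24, -2.3, 1112), (32, -2.3, 1279), (40, -2.3, 1478), (48, -2.2, 1718), (56, -2.2, 2001), (64, -0.5, 6575)]
side front (z,r_out,n): [(16, 5.0, 74), (24, 5.2, 75), (32, 4.4, 70), (40, 4.5, 67), (48, 4.5, 74), (56, 4.5, 69), (64, 3.7, 83)]
```

View pics/side7.png

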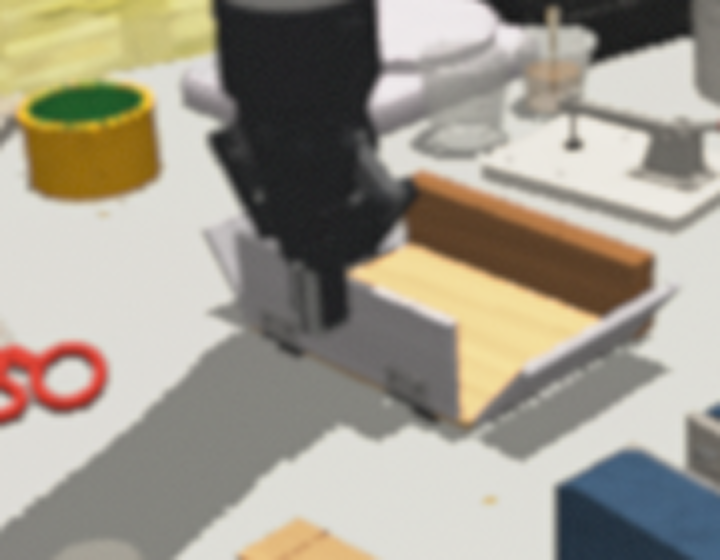

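```bash
python3 - <<'E'
from h import *
print(proj("top",fromform([[0,.16,.03],[0,-.16,.03],[0,.2,.1]])), atz("top",[[152,357],[450,240]],.03))
delta(fromform([-.0,.16,.07])[0],-53.16)
E
```

```text
[[222.8725 314.1181]
 [348.2841 219.4828]
 [200.0856 326.8198]] [[ 0.3603  0.5799  0.03  ]
 [ 0.5923 -0.0252  0.03  ]]
t 8.57 tcp [0.481  0.2657 0.0032] form mm [-74.8  -0.5   3.2] F [-2.13 -1.61  1.93] g 0.0 q [-0.18  0.6  -0.56  1.97  0.48  0.71 -1.97]
 toolx deg -53.57 z [-0. -0. -1.]
delta cm [-16.1   -7.36  -6.69] ('wz', np.float64(-0.0072))
```

```bash
python3 -m creep '[[[0,2,0,0,0,0,0],[0,3,-3,0,0,0,0],[0,3,-6.7,0,0,0,0],[-4,0,-6.7,0,0,-0.007,0],[-8,-3,-6.7,0,0,-0.007,0],[-12,-6,-6.7,0,0,-0.007,0],[-16.1,-7.4,-6.7,0,0,-0.007,0],[-16.1,-7.4,-4,0,0,-0.007,0],[-16.1,-7.4,0,0,0,-0.007,0],[-16.1,-7.4,0.7,0,0,-0.007,0]]]'
python3 - <<'E'
from h import *
delta(fromform([-.0,.16,-.005])[0],-53.16)
p,d=tip(); cv2.imwrite("pics/wrist8.png",p); panel("wrist","left",d); panel("wrist","front",d)
E
```

```text
t: 9.82
eef_pos: [0.4442, 0.4382, -0.0061]
tool_rot: [0.002, 0.894, -0.447, -0.001]
contact_force: [-0.2, -0.5, 0.4]
gripper_width: -0.001
t 9.82 tcp [ 0.4442  0.4382 -0.0061] form mm [ -0.8 159.6  -6.1] F [-0.21 -0.52  0.36] g -0.001 q [-0.47  0.71 -0.56  1.79  0.5   0.8  -2.21]
 toolx deg -53.16 z [-0.002 -0.003 -1.   ]
delta cm [-0.04 -0.08 -0.11] ('wz', np.float64(0.0))
tip row 287 form mm [ 11.  159.8  37. ]
wrist left (z,r_out,n): [(16, 4.1, 589), (24, 9.4, 755), (32, 15.0, 765), (40, 20.7, 913), (48, 26.3, 1020), (56, 33.6, 3766)]
wrist front (z,r_out,n): [(16, -2.7, 391), (24, -2.8, 376), (32, -2.8, 172)]
```

View pics/wrist8.png

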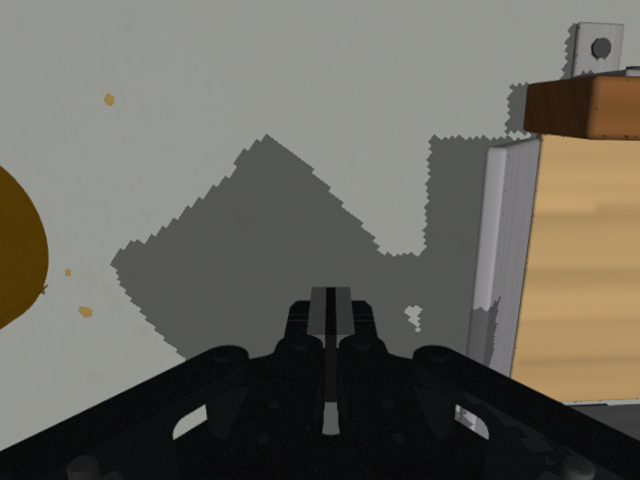

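```bash
python3 -m creep '[[[1.5,0,0,0,0,0,0],[2.6,0,0,0,0,0,0],[3.4,0,0,0,0,0,0],[4.0,0,-0.3,0,0,0,0],[4.6,0,-0.5,0,0,0,0],[5.2,0,-0.7,0,0,0,0],[5.7,0,-0.7,0,0,0,0],[6.1,0,-0.7,0,0,0,0],[6.1,0,-0.7,0,0,0,0]]]'
python3 - <<'E'
from h import *
st()
p,d=tip(); cv2.imwrite("pics/wrist9.png",p); panel("wrist","left",d)
p,d=bot.read_camera("side"); panel("side","left",d); cv2.imwrite("pics/side9.png",cv2.resize(p[160:300,180:360],None,fx=4,fy=4,interpolation=2))
E
```

```text
t: 11.0
eef_pos: [0.4809, 0.3911, 0.0031]
tool_rot: [-0.0, 0.894, -0.447, -0.001]
contact_force: [-2.3, 3.3, 0.5]
gripper_width: -0.001
t 11.0 tcp [0.4809 0.3911 0.0031] form mm [ 0.4 99.8  3.1] F [-2.29  3.32  0.5 ] g -0.001 q [-0.37  0.69 -0.57  1.8   0.49  0.8  -2.11]
 toolx deg -53.14 z [-0.001  0.001 -1.   ]
tip row 287 form mm [11.4 99.8 45.4]
wrist left (z,r_out,n): [(16, 6.1, 102), (24, 6.9, 205), (32, 6.1, 225), (40, 6.1, 211), (48, 14.2, 734), (56, 13.9, 968), (64, 4.0, 4177)]
side left (z,r_out,n): [(16, -0.3, 37), (24, -0.0, 49), (32, -0.4, 59), (40, -0.3, 61), (48, -0.3, 73), (56, -0.1, 99), (64, 1.2, 123)]
```

View pics/side9.png

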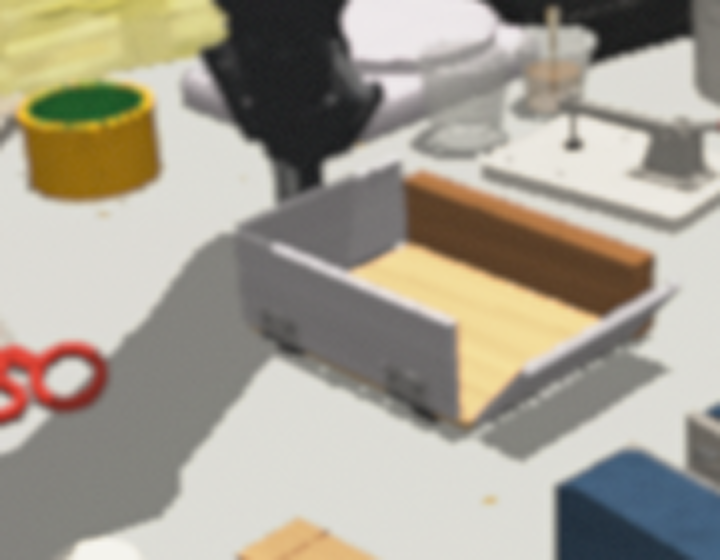

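View pics/wrist9.png

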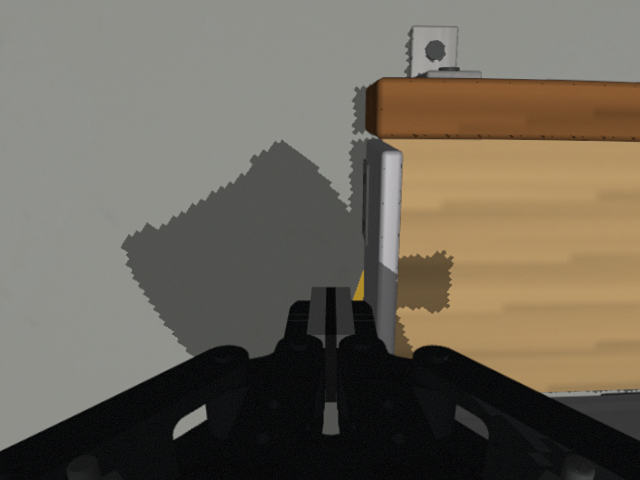

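```bash
python3 -m creep '[[[-2.5,0,0,0,0,0,0],[-2.5,0,-4,0,0,0,0],[-1,0,-8,0,0,0,0],[5,0,-8,0,0,0,0],[11,0,-8,0,0,0,0],[17,0,-8,0,0,0,0],[22.5,0,-8,0,0,0,0],[26,0,-8,0,0,0,0],[26,0,-4,0,0,0,0],[26,0,0.8,0,0,0,0]]]'
python3 - <<'E'
from h import *
delta(fromform([-.0,-.16,-.005])[0],-53.16)
p,d=tip(); cv2.imwrite("pics/wrist10.png",p); panel("wrist","right",d)
p,d=bot.read_camera("side");cv2.imwrite("pics/side10.png",p);panel("side","left",d);panel("side","front",d)
E
```

```text
t: 12.35
eef_pos: [0.6389, 0.1801, -0.0054]
tool_rot: [0.0, 0.894, -0.449, 0.001]
contact_force: [0.4, 1.1, -0.2]
gripper_width: -0.001
t 12.35 tcp [ 0.6389  0.1801 -0.0054] form mm [   0.2 -163.8   -5.4] F [ 0.36  1.11 -0.23] g -0.001 q [-0.    0.75 -0.53  1.69  0.49  0.84 -1.68]
 toolx deg -53.33 z [ 0.002 -0.002 -1.   ]
delta cm [-0.38  0.03 -0.04] ('wz', np.float64(-0.0029))
tip row 287 form mm [   6.7 -162.    29.6]
wrist right (z,r_out,n): [(16, 8.6, 1111), (24, 15.0, 1159), (32, 21.6, 1318), (40, 29.5, 2448), (48, 33.4, 732)]
side left (z,r_out,n): [(16, -0.4, 38), (24, -0.3, 47), (32, -0.3, 53), (40, -0.7, 64), (48, -0.2, 75), (56, -0.5, 87), (64, 0.5, 89)]
side front (z,r_out,n): [(16, 5.1, 76), (24, 5.0, 86), (32, 4.5, 79), (40, 4.5, 82), (48, 4.5, 86), (56, 4.3, 82), (64, 3.9, 104)]
```

View pics/wrist10.png

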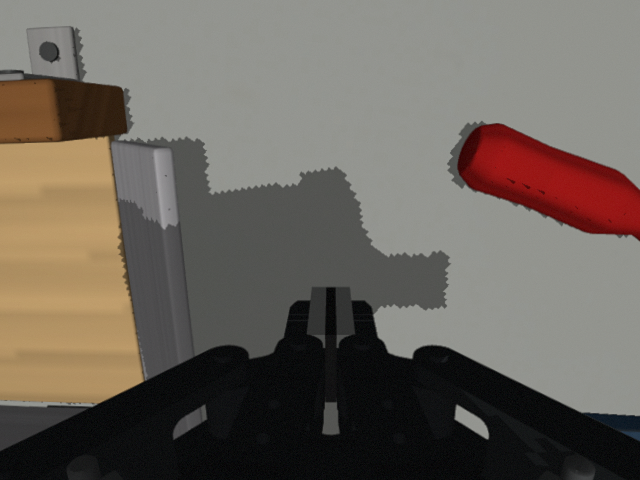

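View pics/side10.png

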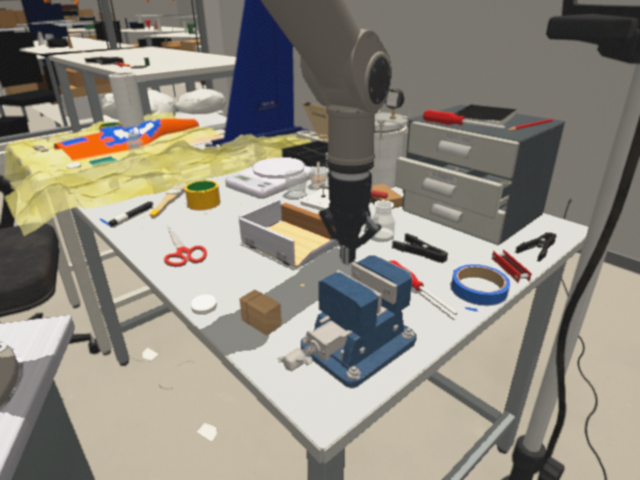

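```bash
python3 -m creep '[[[-1.5,0,0,0,0,0,0],[-2.6,0,0,0,0,0,0],[-3.4,0,0,0,0,0,0],[-4.0,0,-0.3,0,0,0,0],[-4.6,0,-0.5,0,0,0,0],[-5.2,0,-0.7,0,0,0,0],[-5.7,0,-0.7,0,0,0,0],[-6.1,0,-0.7,0,0,0,0],[-6.2,0,-0.7,0,0,0,0],[-6.2,0,-0.7,0,0,0,0]]]'
python3 - <<'E'
from h import *
st()
p,d=tip(); cv2.imwrite("pics/wrist11.png",p); panel("wrist","right",d)
p,d=bot.read_camera("side"); panel("side","right",d); cv2.imwrite("pics/side11.png",cv2.resize(p[160:300,180:360],None,fx=4,fy=4,interpolation=2))
E
```

```text
t: 13.7
eef_pos: [0.6005, 0.2314, 0.002]
tool_rot: [0.0, 0.894, -0.448, 0.0]
contact_force: [2.3, -3.5, 0.9]
gripper_width: -0.003
t 13.7 tcp [0.6005 0.2314 0.002 ] form mm [  0.3 -99.7   2. ] F [ 2.26 -3.5   0.91] g -0.003 q [-0.08  0.71 -0.54  1.74  0.48  0.82 -1.78]
 toolx deg -53.21 z [-0.    -0.001 -1.   ]
tip row 287 form mm [ 11.5 -99.6  44.4]
wrist right (z,r_out,n): [(16, 6.0, 107), (24, 6.6, 221), (32, 5.8, 233), (40, 5.8, 256), (48, 13.7, 797), (56, 14.1, 997), (64, 3.7, 4241)]
side right (z,r_out,n): [(16, 6.7, 91), (24, 7.0, 75), (32, 6.5, 55), (40, 6.8, 66), (48, 7.6, 90), (56, 8.0, 75), (64, 6.9, 97)]
```

View pics/side11.png

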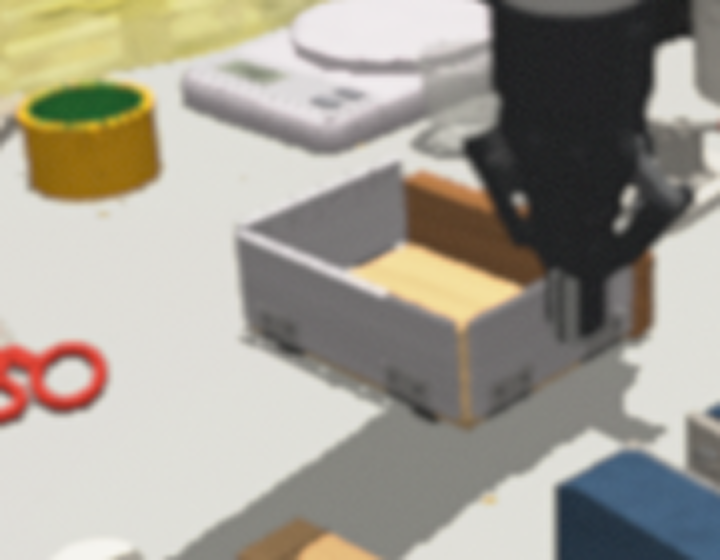

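View pics/wrist11.png

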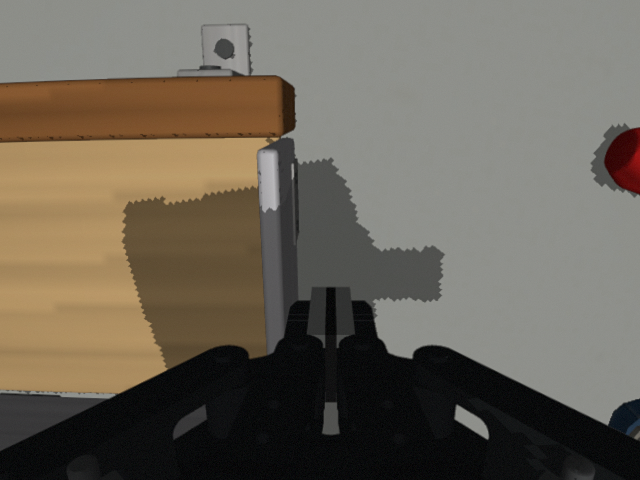

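```bash
python3 - <<'E'
from h import *
print("vice corner base", toform(atz("top",[[403,226],[443,279],[421,216]],.01))*1000)
p,d=bot.read_camera("side")
P=toform(cloud("side",np.ones((480,640),bool),d))*1000
k=(P[:,0]>-330)&(P[:,0]<0)&(P[:,1]<-185)&(P[:,1]>-420)&(P[:,2]>5)&(P[:,2]<200)
for y in range(-190,-400,-15):
    s=k&(abs(P[:,1]-y)<7.5)
    if s.sum(): print(y,s.sum(),"x",np.percentile(P[s,0],[1,99]).round(),"z",np.percentile(P[s,2],99).round())
delta(fromform([-.21,-.145,.12])[0],-53.16)
E
```

```text
vice corner base [[ -78.2237 -245.2536   10.    ]
 [-215.2931 -242.5521   10.    ]
 [ -84.3982 -288.3494   10.    ]]
-235 38 x [-214. -201.] z 19.0
-250 232 x [-271. -152.] z 114.0
-265 699 x [-232.  -89.] z 118.0
-280 1259 x [-283.  -87.] z 118.0
-295 1481 x [-282.  -89.] z 118.0
-310 1479 x [-277.  -90.] z 118.0
-325 2216 x [-226.  -93.] z 118.0
-340 2552 x [-224.  -90.] z 115.0
-355 502 x [-206.  -87.] z 23.0
-370 18 x [-4. -0.] z 15.0
-385 10 x [-5. -0.] z 15.0
t 13.85 tcp [0.6005 0.2314 0.002 ] form mm [  0.3 -99.6   2. ] F [ 2.94 -3.08  1.7 ] g 0.001 q [-0.08  0.71 -0.54  1.74  0.48  0.82 -1.78]
 toolx deg -53.21 z [-0.    -0.001 -1.   ]
delta cm [  4.56  21.03 -11.79] ('wz', np.float64(-0.0008))
```

```bash
python3 -m creep '[[[2.5,0,0,0,0,0,0],[3,0,-4,0,0,0,0],[3.5,2,-9,0,0,0,0.5],[4,6,-11.8,0,0,0,1],[4.5,11,-11.8,0,0,0,1],[4.5,15,-11.8,0,0,0,1],[4.5,18,-11.8,0,0,0,1],[4.5,20,-11.8,0,0,0,1],[4.5,20,-11.8,0,0,0,1],[4.5,20,-11.8,0,0,0,1]]]' 60
python3 - <<'E'
from h import *
delta(fromform([-.21,-.145,.08])[0],-53.16)
p,d=bot.read_camera("wrist");cv2.imwrite("pics/wrist12.png",p);c=cam("wrist")
r=bot.silhouettes("wrist","offcut"); print([(x["p"],x["xy"],x["mask"].sum()) for x in r])
P=toform(cloud("wrist",np.ones((480,640),bool),d,c))*1000
k=(abs(P[:,0]+210)<60)&(abs(P[:,1]+145)<60)&(abs(P[:,2]-44)<6)
T=P[k]; print(k.sum(),np.median(T[:,2]),cv2.minAreaRect(T[:,:2].astype(np.float32)),np.percentile(T[:,:2],[1,99],axis=0))
E
```

```text
t: 15.1
eef_pos: [0.4678, 0.0775, 0.1204]
tool_rot: [-0.001, 0.894, -0.447, 0.0]
contact_force: [0.8, 0.3, 0.5]
gripper_width: 1.001
t 15.1 tcp [0.4678 0.0775 0.1204] form mm [-198.2 -143.3  120.4] F [0.79 0.35 0.51] g 1.001 q [ 0.29  0.32 -0.68  2.06  0.26  0.85 -1.47]
 toolx deg -53.12 z [ 0.001  0.001 -1.   ]
delta cm [0.17 1.19 4.04] ('wz', np.float64(0.0007))
[(0.92, [337.7, 236.8], np.int64(6272))]
5168 44.280159937406275 ((-208.2906951904297, -147.51422119140625), (34.42829132080078, 60.10014343261719), 0.3863138258457184) [[-224.8548 -176.7153]
 [-191.2884 -118.27  ]]
```

View pics/wrist12.png

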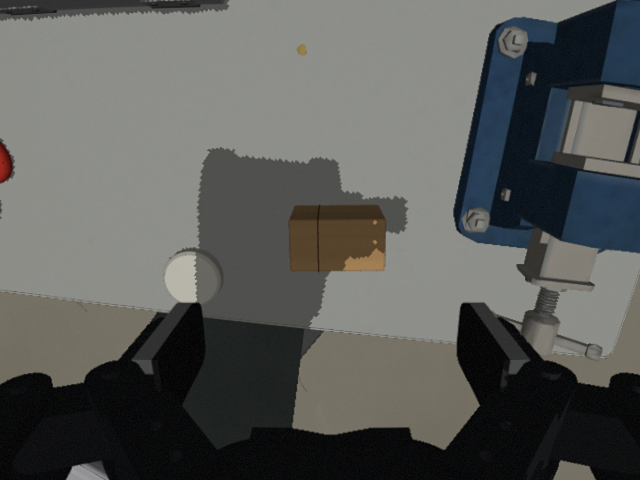

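```bash
python3 - <<'E'
from h import *
p,d=bot.read_camera("wrist");c=cam("wrist")
print("cap",toform(atz("wrist",[[165,277],[194,277],[222,277],[194,249],[194,305]],.012,c))*1000)
m=np.zeros((480,640),bool);m[265:290,180:210]=True;print(np.median(toform(cloud("wrist",m,d,c)),0)*1000)
# open finger tips
for (a,b) in ((178,202),(462,484)):
    m=np.zeros((480,640),bool);m[304:312,a:b]=True;print(np.median(toform(cloud("wrist",m,d,c)),0)*1000)
print("edge table nearest: ",toform(atz("wrist",[[100,300],[350,332],[450,340]],0,c))*1000)
delta(fromform([-.2083,-.1475,.0])[0],-53.16)
E
```

```text
cap [[-242.979   -24.181    12.    ]
 [-242.8373  -45.4349   12.    ]
 [-242.7223  -65.7687   12.    ]
 [-221.6938  -47.3016   12.    ]
 [-264.8652  -43.4312   12.    ]]
[-242.3491  -46.076    12.8694]
[-187.5356  -99.4074  176.6581]
[-187.3783 -187.7991  176.9173]
edge table nearest:  [[-267.2201   34.4306    0.    ]
 [-292.8688 -158.7426    0.    ]
 [-300.2074 -237.3273    0.    ]]
t 15.25 tcp [0.4678 0.0773 0.1202] form mm [-198.3 -143.4  120.2] F [ 0.74  0.17 -0.31] g 0.996 q [ 0.29  0.32 -0.68  2.06  0.26  0.85 -1.47]
 toolx deg -53.12 z [ 0.     0.001 -1.   ]
delta cm [ 0.41  1.01 12.02] ('wz', np.float64(0.0008))
```

```bash
python3 -m creep '[[[0.4,1,2,0,0,0,1],[0.4,1,5,0,0,0,1],[0.4,1,8,0,0,0,1],[0.4,1,11,0,0,0,1],[0.4,1,13.5,0,0,0,1],[0.4,1,13.5,0,0,0,1]]]'
python3 - <<'E'
from h import *
delta(fromform([-.2083,-.1475,-.04])[0],-53.16)
p,d=bot.read_camera("wrist");cv2.imwrite("pics/wrist13.png",p);c=cam("wrist")
P=toform(cloud("wrist",np.ones((480,640),bool),d,c))*1000
k=(abs(P[:,0]+210)<40)&(abs(P[:,1]+147)<38)&(abs(P[:,2]-44)<6)
T=P[k]; print(k.sum(),np.median(T[:,2]),cv2.minAreaRect(T[:,:2].astype(np.float32)),np.percentile(T[:,:2],[1,99],axis=0))
p,d=bot.read_camera("side");cv2.imwrite("pics/side13.png",cv2.resize(p[230:370,180:360],None,fx=4,fy=4,interpolation=2))
E
```

```text
t: 16.0
eef_pos: [0.4605, 0.0675, -0.0162]
tool_rot: [0.001, 0.894, -0.447, -0.002]
contact_force: [-0.1, -0.9, -0.6]
gripper_width: 1.0
t 16.0 tcp [ 0.4605  0.0675 -0.0162] form mm [-210.1 -146.9  -16.2] F [-0.08 -0.94 -0.57] g 1.0 q [ 0.16  0.53 -0.53  2.17  0.5   0.57 -1.67]
 toolx deg -53.12 z [-0.004 -0.    -1.   ]
delta cm [ 0.06 -0.18  2.38] ('wz', np.float64(0.0008))
20094 45.442361141824406 ((-207.8628387451172, -147.70645141601562), (35.201194763183594, 60.1479377746582), 0.8804547786712646) [[-224.2649 -176.6654]
 [-190.7125 -118.6606]]
```

View pics/wrist13.png

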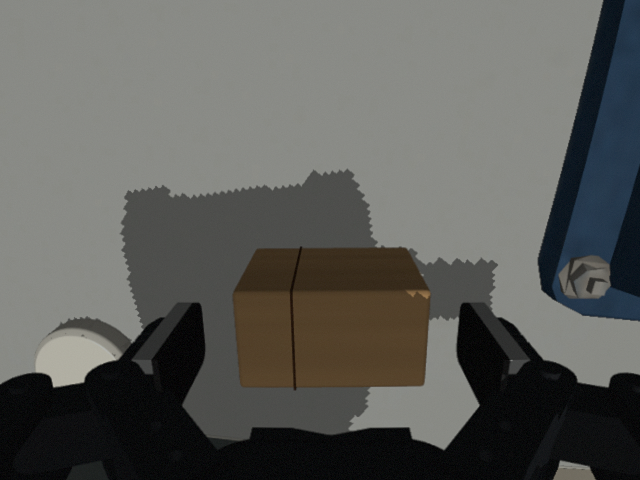

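View pics/side13.png

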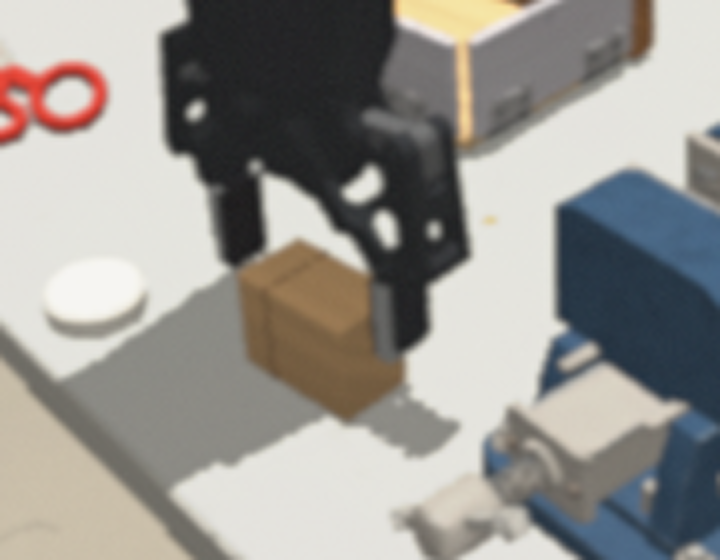

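```bash
python3 -m creep '[[[0,-0.1,0.8,0,0,0,1],[0,-0.1,1.6,0,0,0,1],[0,-0.1,2.3,0,0,0,1],[0,-0.1,2.3,0,0,0,1],[0,-0.1,2.3,0,0,0,0],[0,-0.1,2.3,0,0,0,0],[0,-0.1,2.3,0,0,0,0],[0,-0.1,2.3,0,0,0,0],[0,-0.1,2.3,0,0,0,0],[0,-0.1,2.3,0,0,0,0]]]' 80
python3 - <<'E'
from h import *
st()
p,d=bot.read_camera("wrist");cv2.imwrite("pics/wrist14.png",p)
p,d=bot.read_camera("side");cv2.imwrite("pics/side14.png",cv2.resize(p[230:370,180:360],None,fx=4,fy=4,interpolation=2))
E
```

```text
t: 17.35
eef_pos: [0.4628, 0.0678, -0.0374]
tool_rot: [-0.0, 0.894, -0.448, 0.0]
contact_force: [-1.2, -0.4, 4.8]
gripper_width: 0.695
t 17.35 tcp [ 0.4628  0.0678 -0.0374] form mm [-208.  -148.   -37.4] F [-1.2  -0.38  4.8 ] g 0.695 q [ 0.13  0.57 -0.5   2.17  0.54  0.52 -1.71]
 toolx deg -53.17 z [ 0.001  0.    -1.   ]
```

View pics/wrist14.png

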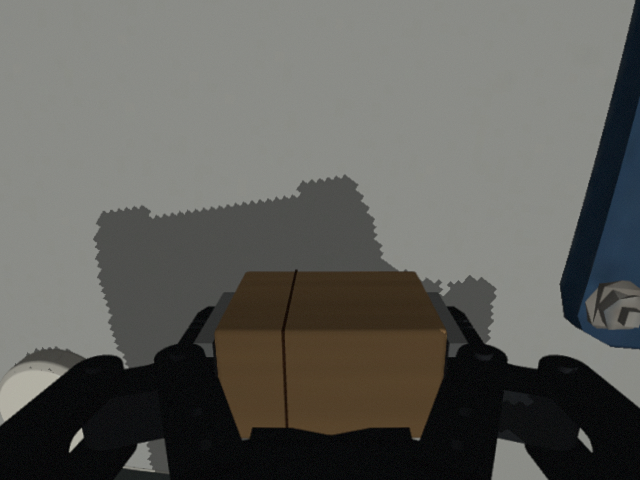

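View pics/side14.png

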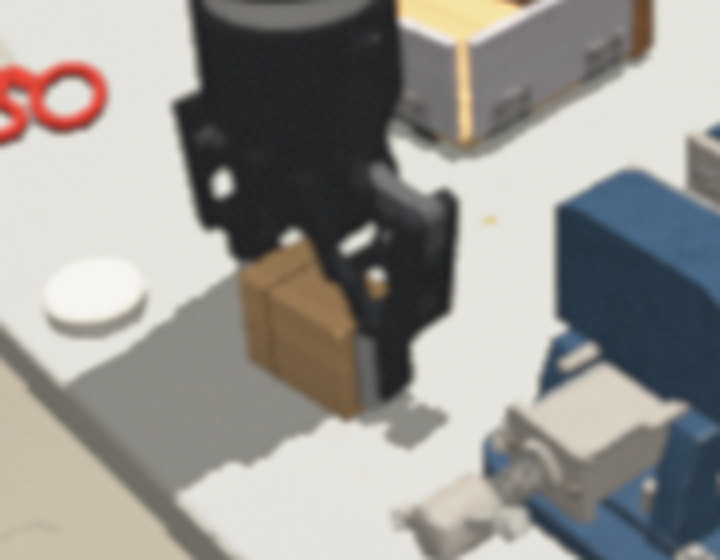

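```bash
python3 -m creep '[[[0,0,-1,0,0,0,0],[0,0,-4,0,0,0,0],[0,0,-7,0,0,0,0],[0,0,-10,0,0,0,0],[-2,-3,-10.5,0,0,0,0],[-5,-7.3,-10.5,0,0,0,0],[-8,-11.7,-10.5,0,0,0,0],[-11,-16.2,-10.5,0,0,0,0],[-13.4,-19.7,-10.5,0,0,0,0],[-14.8,-21.8,-10.5,0,0,0,0]]]'
python3 -m creep '[[[0,0,0,0,0,0,0],[0,0,0,0,0,0,0]]]'
python3 - <<'E'
from h import *
o,R=st()
p,d=bot.read_camera("wrist");cv2.imwrite("pics/wrist15.png",p);c=cam("wrist")
P=toform(cloud("wrist",np.ones((480,640),bool),d,c))*1000
k=(abs(P[:,0]-75)<25)&(abs(P[:,1])<80)&(abs(P[:,2]-50)<4); T=P[k]
print("fence top",k.sum(),np.percentile(T[:,0],[2,50,98]))
pts=[]
for y in range(-70,71,10):
    s=k&(abs(P[:,1]-y)<5); 
    if s.sum()>10: pts.append((y,np.percentile(P[s,0],2)))
pts=np.array(pts); print("fence inner edge fit slope,x0",np.polyfit(pts[:,0],pts[:,1],1) if len(pts)>3 else pts)
k=(abs(P[:,0]-20)<60)&(abs(P[:,1])<34)&(P[:,2]>90); T=P[k]; print("block", len(T), np.percentile(T,[2,50,98],axis=0))
tp=T[T[:,2]>np.percentile(T[:,2],60)]; 
p,d=bot.read_camera("side");cv2.imwrite("pics/side15.png",cv2.resize(p[130:300,180:400],None,fx=3.5,fy=3.5,interpolation=2))
for l in("left","right","front"): panel("side",l,d)
E
```

```text
t: 18.7
eef_pos: [0.5478, 0.3194, 0.0675]
tool_rot: [-0.0, 0.895, -0.447, -0.001]
contact_force: [0.1, -0.5, -1.5]
gripper_width: 0.693
t: 18.95
eef_pos: [0.5478, 0.3153, 0.0669]
tool_rot: [0.001, 0.894, -0.448, -0.0]
contact_force: [0.4, -0.4, -2.0]
gripper_width: 0.692
t 18.95 tcp [0.5478 0.3153 0.0669] form mm [ 8.4 -0.9 66.9] F [ 0.41 -0.37 -1.98] g 0.692 q [-0.18  0.62 -0.61  1.73  0.43  0.92 -1.9 ]
 toolx deg -53.2 z [-0.001 -0.001 -1.   ]
fence top 14807 [62.4396 71.3252 79.9083]
fence inner edge fit slope,x0 [-0.0036 62.4416]
block 58816 [[ -3.5327 -30.974  112.3245]
 [ 21.3738  -0.5908 149.0423]
 [ 27.4724  31.0909 196.128 ]]
side left (z,r_out,n): [(16, -0.5, 37), (24, -0.0, 47), (32, -0.1, 55), (40, -0.5, 73), (48, -0.5, 78), (56, -0.5, 87), (64, 0.4, 95)]
side right (z,r_out,n): [(16, 6.9, 79), (24, 6.8, 99), (32, 6.4, 96), (40, 6.2, 93), (48, 6.5, 92), (56, 6.4, 92), (64, 5.3, 117)]
side front (z,r_out,n): [(16, 5.2, 75), (24, 4.8, 80), (32, 4.5, 77), (40, 4.4, 82), (48, 4.6, 78), (56, 4.6, 79), (64, 3.6, 100)]
```

View pics/wrist15.png

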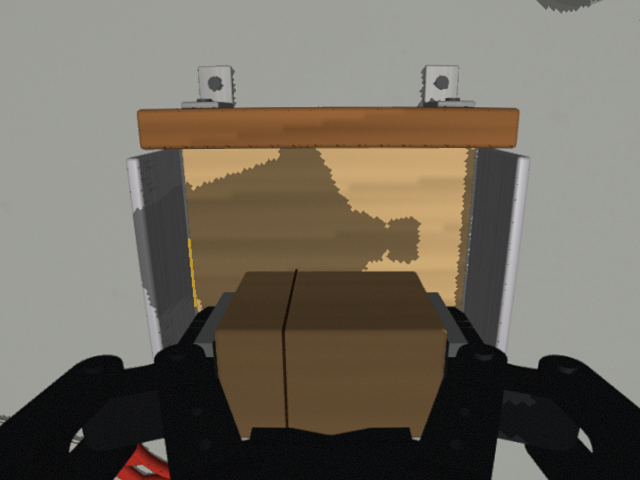

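View pics/side15.png

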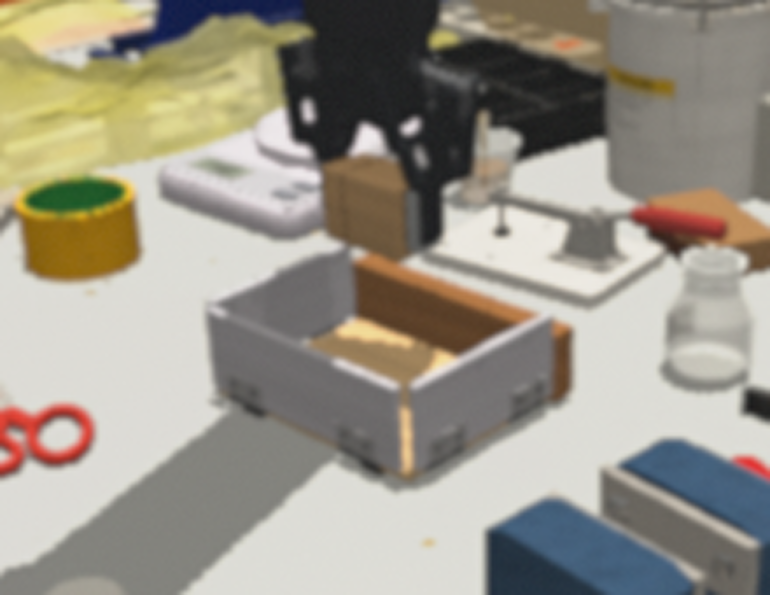

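```bash
python3 -m creep '[[[0,0,2,0,0,0,0],[0,0,4.5,0,0,0,0],[0,0,7,0,0,0,0],[0,0,8.5,0,0,0,0],[0,0,9,0,0,0,0],[0,0,9,0,0,0,0],[0,-1,9,0,0,0,0],[0,-2,9,0,0,0,0],[0,-2.5,9,0,0,0,0],[0,-2.5,9,0,0,0,0]]]'
python3 - <<'E'
from h import *
o,R=st()
p,d=bot.read_camera("wrist");cv2.imwrite("pics/wrist16.png",p);c=cam("wrist")
P=toform(cloud("wrist",np.ones((480,640),bool),d,c))*1000
k=(abs(P[:,1])<28)&(P[:,0]<58)&(P[:,0]>20)
for z in range(14,60,5):
    s=k&(abs(P[:,2]-z)<2.5)
    if s.sum()>10: print(z,s.sum(),np.percentile(P[s,0],[5,50,95]))
k=(abs(P[:,1])<80)&(abs(P[:,2]-45)<4)&(P[:,0]>55)&(P[:,0]<66); print("fence",np.percentile(P[k,0],[5,50]) if k.sum() else '')
p,d=bot.read_camera("side");cv2.imwrite("pics/side16.png",cv2.resize(p[130:300,180:400],None,fx=3.5,fy=3.5,interpolation=2))
E
```

```text
t: 20.3
eef_pos: [0.5686, 0.3322, -0.0227]
tool_rot: [-0.0, 0.894, -0.448, 0.0]
contact_force: [-0.2, -0.1, -2.7]
gripper_width: 0.692
t 20.3 tcp [ 0.5686  0.3322 -0.0227] form mm [ 35.2   0.1 -22.7] F [-0.22 -0.13 -2.74] g 0.692 q [-0.24  0.77 -0.54  1.71  0.52  0.81 -1.96]
 toolx deg -53.17 z [ 0.  0. -1.]
19 118 [50.5649 50.8981 51.1103]
24 949 [50.6573 51.0622 51.4661]
29 1083 [50.6365 51.0395 51.4523]
34 1172 [50.6322 51.0644 51.4543]
39 1340 [50.6028 51.0231 51.4498]
44 1473 [50.5702 51.0075 51.4496]
49 1685 [50.5424 50.9881 51.476 ]
54 1899 [50.4894 50.9889 51.4588]
59 21345 [22.8337 37.7842 50.5363]
fence [55.3028 59.8549]
```

View pics/wrist16.png

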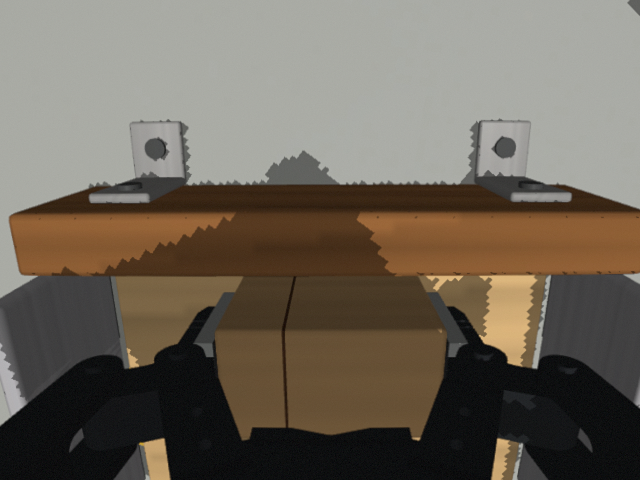

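View pics/side16.png

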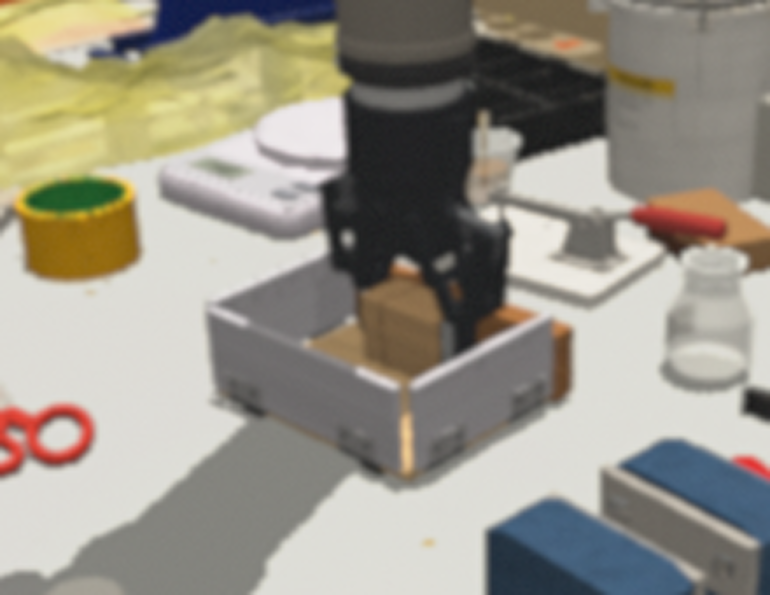

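```bash
python3 -m creep '[[[0,-0.3,0.15,0,0,0,0],[0,-0.7,0.3,0,0,0,0],[0,-0.9,0.3,0,0,0,0],[0,-1.05,0.3,0,0,0,0],[0,-1.05,0.3,0,0,0,0]]]'
cat >> h.py <<'E'
def F():
    o,R=st(); f=np.array(o["contact_force"]); c,s=np.cos(YAW),np.sin(YAW)
    print("F form x,y,z",(f[0]*c+f[1]*s).round(2),(-f[0]*s+f[1]*c).round(2),f[2].round(2),"torque",np.round(o["torque"],2))
E
python3 -c "
from h import *
F()"
```

```text
t: 21.02
eef_pos: [0.5767, 0.3382, -0.0257]
tool_rot: [-0.0, 0.894, -0.448, 0.0]
contact_force: [0.1, -0.0, -1.3]
gripper_width: 0.693
t 21.02 tcp [ 0.5767  0.3382 -0.0257] form mm [ 45.3   0.  -25.7] F [ 0.15 -0.01 -1.3 ] g 0.693 q [-0.25  0.79 -0.54  1.68  0.52  0.82 -1.95]
 toolx deg -53.17 z [ 0.  0. -1.]
F form x,y,z 0.12 -0.09 -1.3 torque [ 0.01  0.02 -0.02]
```

Still free. I'll advance in small steps until contact.

```bash
python3 -m creep '[[[0,-0.1,0,0,0,0,0],[0,-0.2,0,0,0,0,0],[0,-0.2,0,0,0,0,0]]]' 
python3 -c "
from h import *
F()"
```

```text
t: 21.4
eef_pos: [0.5771, 0.3384, -0.0262]
tool_rot: [0.001, 0.894, -0.447, -0.0]
contact_force: [-4.6, -3.1, 0.7]
gripper_width: 0.692
t 21.4 tcp [ 0.5771  0.3384 -0.0262] form mm [ 45.7  -0.  -26.2] F [-4.58 -3.07  0.72] g 0.692 q [-0.25  0.79 -0.54  1.68  0.52  0.83 -1.95]
 toolx deg -53.16 z [-0.002 -0.002 -1.   ]
F form x,y,z -5.5 0.29 0.72 torque [-0.61  0.79  0.08]
```

```bash
python3 -m creep '[[[0,0,0.1,0,0,0,0],[0,0,0.2,0,0,0,0],[0,-0.05,0.3,0,0,0,0],[0,-0.1,0.35,0,0,0,0],[0,-0.1,0.35,0,0,0,0]]]' 
python3 -c "
from h import *
F()"
```

```text
t: 22.02
eef_pos: [0.5771, 0.3383, -0.0273]
tool_rot: [0.002, 0.894, -0.448, -0.0]
contact_force: [-12.8, -11.4, 21.4]
gripper_width: 0.693
t 22.02 tcp [ 0.5771  0.3383 -0.0273] form mm [ 45.6  -0.1 -27.3] F [-12.81 -11.36  21.41] g 0.693 q [-0.25  0.79 -0.54  1.68  0.52  0.83 -1.95]
 toolx deg -53.18 z [-0.003 -0.004 -1.   ]
F form x,y,z -17.06 -1.41 21.41 torque [-1.58  2.65  0.18]
```

```bash
python3 -m creep '[[[0,0,0,0.003,0,0,0],[0,0,0,0.005,0,0,0],[0,0,0,0.005,0,0,0],[0,0,0,0.005,0,0,0]]]' 
python3 - <<'E'
from h import *
F()
p,d=bot.read_camera("wrist");cv2.imwrite("pics/wrist17.png",p);c=cam("wrist")
P=toform(cloud("wrist",np.ones((480,640),bool),d,c))*1000
k=(abs(P[:,1])<28)&(P[:,0]<66)&(P[:,0]>20)&(P[:,2]<60); s=k&(P[:,2]>51.5)
for a,b in ((30,40),(40,50),(50,60)):
    q=s&(P[:,0]>a)&(P[:,0]<b); print("top z",a,q.sum(),np.median(P[q,2]) if q.sum() else '')
p,d=bot.read_camera("side");cv2.imwrite("pics/side17.png",cv2.resize(p[130:300,180:400],None,fx=3.5,fy=3.5,interpolation=2))
for l in("left","right","front"): panel("side",l,d)
r=bot.silhouettes("side","jar"); print([(round(x["p"],2),x["xy"]) for x in r])
F()
E
```

```text
t: 22.52
eef_pos: [0.5774, 0.3385, -0.0273]
tool_rot: [-0.0, 0.894, -0.447, 0.001]
contact_force: [-12.2, -9.5, 21.0]
gripper_width: 0.693
t 22.52 tcp [ 0.5774  0.3385 -0.0273] form mm [ 46.   -0.1 -27.3] F [-12.25  -9.5   20.99] g 0.693 q [-0.25  0.79 -0.54  1.68  0.52  0.82 -1.95]
 toolx deg -53.16 z [ 0.002 -0.001 -1.   ]
F form x,y,z -15.5 -0.26 20.99 torque [-1.64  2.64  0.22]
top z 30 4766 54.42261718163603
top z 40 6704 54.45236188569797
top z 50 7320 54.458464353025555
side left (z,r_out,n): [(16, -0.0, 36), (24, -0.6, 43), (32, -0.4, 54), (40, -0.0, 71), (48, -0.2, 81), (56, -0.2, 87), (64, 0.2, 95)]
side right (z,r_out,n): [(16, 6.8, 86), (24, 7.1, 94), (32, 6.5, 94), (40, 6.5, 87), (48, 6.1, 87), (56, 6.5, 88), (64, 5.2, 134)]
side front (z,r_out,n): [(16, 5.0, 77), (24, 5.1, 84), (32, 4.3, 83), (40, 4.5, 77), (48, 4.4, 86), (56, 4.5, 75), (64, 3.3, 93)]
[(0.57, [379.7, 222.6])]
t 22.68 tcp [ 0.5774  0.3386 -0.0273] form mm [ 46.   -0.1 -27.3] F [-11.49 -10.59  21.44] g 0.689 q [-0.25  0.79 -0.54  1.68  0.52  0.82 -1.95]
 toolx deg -53.17 z [ 0.002 -0.001 -1.   ]
F form x,y,z -15.55 -1.59 21.44 torque [-1.7   2.66  0.16]
```

View pics/wrist17.png

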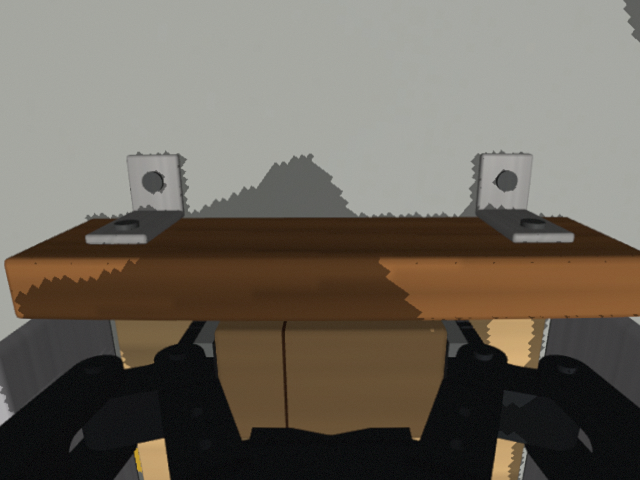

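View pics/side17.png

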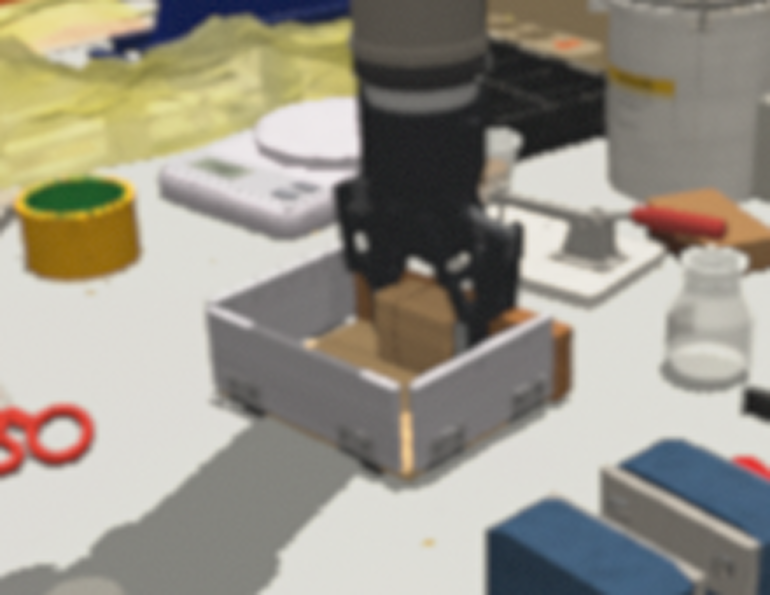

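```bash
python3 -m creep '[[[0,0,0,0,0,0,0],[0,0,0,0,0,0,0],[0,0,0,0,0,0,0],[0,0,0,0,0,0,0],[0,0,0,0,0,0,0],[0,0,0,0,0,0,0]]]' 
python3 - <<'E'
from h import *
F(); print(bot.hand_in()); F()
E
```

```text
t: 23.42
eef_pos: [0.5774, 0.3385, -0.0273]
tool_rot: [-0.0, 0.894, -0.448, 0.001]
contact_force: [-11.0, -9.4, 20.6]
gripper_width: 0.699
t 23.43 tcp [ 0.5774  0.3385 -0.0273] form mm [ 46.   -0.1 -27.3] F [-11.05  -9.44  20.65] g 0.699 q [-0.25  0.79 -0.54  1.68  0.52  0.82 -1.95]
 toolx deg -53.17 z [ 0.002 -0.001 -1.   ]
F form x,y,z -14.5 -0.93 20.65 torque [-1.7   2.64  0.19]
the job is handed in; nothing more can be done
None
the job is handed in; nothing more can be done
```

I folded the front, left and right panels upright. Then I gripped the offcut across its 60 mm, set it on the form's floor and brought its broad face to the fence. I handed the job in at about 23.4 s, still holding the diagonal push at an 80 N grip setting.

**Last checks**
- **Push:** it held steady over the last second, at about 15 N on the fence and 21 N on the floor. That is above the roughly 10 N each way you called plenty.
- **Offcut:** its top measured level at z ≈ 54.4 mm, against 54 mm expected, so it is seated on the floor. The wrist picture shows no gap at the fence. The contact face itself is hidden, so flushness rests on that and on the tool tilt of about 0.1°.
- **Panels:** all three measured vertical in the side camera's depth shortly before hand-in.
- **Jar:** it was last seen at (380, 223) px, against (383, 224) at the start, and the arm never went near it.

**What failed or disagreed**
- **Reported tool position:** the cameras put the closed fingertips about 42 mm above the reported TCP, and about 56 mm above it with the fingers open. My first push at the front panel therefore passed over its edge without moving it. I used the seen tip height after that.
- **Tilt:** the tool tilted about 0.3° under load, so I corrected it with a small turn before the final hold.

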